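# Load the vial steriliser and start it

### The arm

A 7-joint arm with a two-finger parallel gripper is mounted at the origin on the work surface. World frame = base frame: x ahead of the robot, y to its left, z up, the work surface at z = 0. Lengths are in m, angles in rad, forces in N, time in s.
With the tool pointing down it reaches from about 0.425 to 0.875 m from the base axis. Payload 4.7 kg.
Tool frame: the origin (TCP) lies at the very end of the fingers, on their centre line; the grasp point (between the pads) lies 19 mm behind it; z points along the fingers, y is the direction in which the jaws open and shut (so a half turn about z gives the same grasp; the last joint's range is limited). The gripper opens to 87 mm and grips with 3 to 60 N. Pads are 19 mm wide; open, the fingers measure 117 mm over their backs; the gripper's body (75 mm by 190 mm) begins 51 mm behind the grasp point.
Start: joints at [-1.321, 0.321, -0.07, 1.45, 0.023, 1.371, -0.057], TCP at [0.152, 0.632, 0.223] pointing down, gripper open.
Joint ranges: [-2.86, 2.86], [-0.3, 2.09], [-1.38, 1.24], [0.06, 2.45], [-1.56, 4.7], [0.09, 2.05], [-2.69, 2.69]. Speed limits (rad/s): [2.57, 2.57, 3.14, 3.14, 3.14, 3.14, 3.14].

### API

Orientations are given as a rotation vector (axis times angle).
In Python, from bench import * gives the robot as it stands.
- The arm moves only by the shell command python3 -m jog 'ROWS' [OPENING] [FORCE]. ROWS is JSON, a list of rows, each a list of 4 numbers: the shift along the world's x, y, z in mm, then the turn about the world's z in rad. In form: [[x, y, z, twist], ...]. A call has exactly 8 rows; each row is the pose to reach, as a shift and turn from the pose commanded when the call began; what a row does not reach only later rows make up. A row lasts 1/8 s, in which the tool goes at most 62.5 mm and 10.7 degrees, less where a joint would pass 70% of its speed; a pose out of reach is approached as far as the arm can. A call with a gripper value outside its range is refused whole. OPENING is the opening, from -1 (shut) to 1 (fully open), set as the call begins (- or left out, the last holds). The fingers move at their own pace and stop on an object; FORCE is the grip in N (left out, the last holds). Time passes only in rows, so rows that repeat a pose let the fingers close, or fill a call up. It gives the time, the measured TCP pose, the force and the opening at its end, in the units of the state.
- get_state(): the state, without advancing time (a new reading comes with each control period).
- get_image(name): name is "scene" or "top"; returns a dict with "image" (480x640x3 uint8, red, green, blue), "fx", "fy", "cx", "cy" (pixels), "position" and "rotation" of the camera in the world. Camera axes: x right, y down, z forward; pixel columns grow to the right and rows downward; lengths in m; the calibration is good to about 2 mm. A picture is of the moment at which its call begins. There is no depth.
- close_job(): hands the job in, once; it reports no verdict.
The state is a dict: "time": time; "joint_positions": joint angles; "qd": joint speeds; "joint_torque": joint torques, N m; "position": TCP position; "tool_rot": TCP orientation; "ft_force": force on the tool from outside, world axes, zero at the start; "torque": the same for the moment, N m; "grip_width": opening from 0.0 (shut) to 1.0 (fully open).
Only numpy, scipy, OpenCV 4.12 (cv2) and the standard library are available. Lean on these libraries where they do the work, as an engineer would, in place of code of your own. Each camera call takes 0.05 s, during which the arm holds its last target. There are 200 camera calls.

### The job

Load the UV steriliser with every vial from the draining tray: swing its hood over until it stays open by itself, lay each vial across the mouth of a lane of its own, then with the paddle, keeping the fingers out from under the lamps, gently roll each one along its lane until it lies at the end stop, without ramming it. When all are in, shut the hood and press the start button once it is shut; leave the paddle standing on its mat and disturb nothing else on the bench.

Things in the scene. Friction and masses are not known exactly. Their poses are not given: they have to be found in the camera images.
- steriliser: White bench-top UV steriliser, fixed. Origin: on the bench under the hood's hinge line, mid-width; z up; +y is the way vials are rolled, from the open mouth (y = -165 mm) to the end stop. Three level lanes side by side, centre lines at x = -72, 0, 72 mm, each 68 mm wide, bright metal floor 45 mm above the bench; dividers 4 mm thick, 10 mm high, side walls 30 mm, lip at the mouth 4 mm high
- lane_stop (a point): Foot of the end stop's face on the middle lane's centre line (steriliser x = 0, y = 78 mm, z = 45 mm); the stop closes all lanes. A vial against it has its centre 13 mm before it and 13 mm above the floor. From the hinge line on, a clear canopy (underside 126 mm above the bench) and two lamp tubes across the lanes (at y = 32 and 92 mm, undersides 98 mm above the bench) leave no room for a hand
- hood (a joint): Angle of the clear hood over the loading bay, rad: 0 shut, 1.9 fully open (stop). An over-centre spring at its side and its weight press it shut below about 1.3 and swing it open above; about 5 N at the handle lifts it. Left alone it swings to whichever end it is nearer, damped
- hood_hinge (a point): Middle of the hood's hinge line, on the steriliser, 128 mm above the bench; the line is parallel to the steriliser's x axis. Opening lifts the mouth side up and over towards the steriliser's +y
- hood_handle (a point): Centre of the round bar handle on the hood's mouth side (moves with the hood): bar 12 mm thick, 120 mm long (90 mm free between its two arms), parallel to the steriliser's x axis, 38 mm in front of the hood's end face. Shut, it is 105 mm above the bench and 208 mm from the hinge line, 23 mm lower than it; the hood's top is 132 mm above the bench
- start (a joint): Travel of the start button, m: 0 up, 0.005 fully down, springs back; about 4 N presses it home
- start_top (a point): Top of the black start button, 24 mm across, on top of the white control box at the steriliser's -x side (80 x 120 mm, 80 mm high); pressed straight down
- tray: White draining tray fixed on the bench, 100 x 226 mm, rim 12 mm high; origin at the underside's centre, long side along its y axis. Its floor is 3 mm thick; pairs of ribs 3 mm high across it, 40 mm apart, keep the vials lying at y = -60, 0 and 60 mm
- mat: Black rubber mat on the bench, 230 x 90 mm, 3 mm thick, the paddle's place; origin at the underside's centre, long side along its x axis
- paddle_grip (a point): Grip point of the white plastic pushing paddle (110 g, stands on its flat foot, 192 mm long): in its upright fin, 14 mm thick (y), 44 mm long (x), 48 mm above the foot's underside, fin top 18 mm higher. x points forward to the blade, an upright plate 50 mm wide, 28 mm high, front face 170 mm ahead of this point. The foot is a bar 30 mm wide, 6 mm thick; z is up
- paddle: The same paddle: origin in the foot's underside, 73 mm in front of the grip point
- vial1_center (a point): Centre of a capped amber glass vial, 26 mm across and 58 mm long, 30 g, lying on its side; its x axis runs along the vial towards the white cap (the cap is the last 14 mm, 23 mm across), the other axes turn as it rolls. It rolls stiffly and soon comes to rest. At most three vials; an absent one gives None
- vial1: The same vial, for its speed and contacts
- vial2_center (a point): The same for another vial
- vial2: The same vial, for its speed and contacts
- vial3_center (a point): The same for another vial
- vial3: The same vial, for its speed and contacts
- dishes: Bystander, not part of the job: a stack of three clear Petri dishes, 90 mm across and 41 mm high
- amber_bottle: Bystander, not part of the job: an amber reagent bottle 150 mm high
- beaker: Bystander, not part of the job: a small clear beaker 75 mm high
- boat: Bystander, not part of the job: a small white weighing dish 56 mm across
- marker: Bystander, not part of the job: a marker pen lying down
- stopper_box: Bystander, not part of the job: a small cardboard box 70 x 50 x 30 mm
- forceps: Bystander, not part of the job: steel forceps lying down, 120 mm long

How it is judged:
On the way, in this order (a step that is already met when the one before it is completed fails the run):
1. the hood stays fully open with the fingers off it (value of joint hood above 1.75 rad and contact force between the fingers and hood below 0.1 N), for 0.4 s.
2. every vial lies at the end stop, at rest (y of vial1_center in the frame of steriliser between 0.05 and 0.075 m and x of vial1_center in the frame of steriliser between -0.11 and 0.11 m and z of vial1_center in the frame of steriliser between 0.045 and 0.068 m and linear speed of each of vial1, vial2, vial3 below 0.02 m/s and y of vial2_center in the frame of steriliser between 0.05 and 0.075 m and x of vial2_center in the frame of steriliser between -0.11 and 0.11 m and z of vial2_center in the frame of steriliser between 0.045 and 0.068 m and y of vial3_center in the frame of steriliser between 0.05 and 0.075 m and x of vial3_center in the frame of steriliser between -0.11 and 0.11 m and z of vial3_center in the frame of steriliser between 0.045 and 0.068 m), for 0.3 s.
3. the hood is shut with every vial at the stop (all of step 2 and value of joint hood below 0.05 rad), for 0.2 s.
4. the start button is pressed with the hood shut (value of joint hood below 0.05 rad and value of joint start above 0.0035 m), for 0.05 s.
At the end, for the whole second after the job is handed in: Each vial rests on a lane floor, its centre at most 15 mm short of touching the end stop; hood shut (under 0.05 rad), start pressed while shut after loading; paddle upright, at rest on the mat, its middle within 50 mm of the mat's middle (all of step 3 and horizontal distance between paddle and mat below 0.05 m and angle between paddle's own z axis and vertical below 0.1 rad and height (world z) of paddle below 0.01 m and linear speed of paddle below 0.02 m/s).
It fails at once if the paddle rams a vial in the steriliser (more than 12 N between them) ((contact force between paddle and vial1 above 12 N and y of vial1_center in the frame of steriliser above -0.165 m and z of vial1_center in the frame of steriliser above 0.05 m) or (contact force between paddle and vial2 above 12 N and y of vial2_center in the frame of steriliser above -0.165 m and z of vial2_center in the frame of steriliser above 0.05 m) or (contact force between paddle and vial3 above 12 N and y of vial3_center in the frame of steriliser above -0.165 m and z of vial3_center in the frame of steriliser above 0.05 m)).
It fails at once if the fingers touch a vial inside, past the hinge line ((contact force between the fingers and vial1 above 0.5 N and y of vial1_center in the frame of steriliser above 0 m and z of vial1_center in the frame of steriliser below 0.1 m and x of vial1_center in the frame of steriliser between -0.11 and 0.11 m) or (contact force between the fingers and vial2 above 0.5 N and y of vial2_center in the frame of steriliser above 0 m and z of vial2_center in the frame of steriliser below 0.1 m and x of vial2_center in the frame of steriliser between -0.11 and 0.11 m) or (contact force between the fingers and vial3 above 0.5 N and y of vial3_center in the frame of steriliser above 0 m and z of vial3_center in the frame of steriliser below 0.1 m and x of vial3_center in the frame of steriliser between -0.11 and 0.11 m)).
It fails at once if a bystander is pushed more than 30 mm out of its place (distance of any of dishes, amber_bottle, beaker, boat, marker, stopper_box, forceps from where it was at the start of the episode above 0.03 m).
Of vial1, vial2, vial3 only 2 to 3 are there at a start; the rules pass over those that are not, and their reading is None.
At some moment in a run one of paddle, vial1, vial2, vial3 may be knocked a few centimetres aside while the robot is not near it.
Once in a run the grip may slacken for a moment while it holds something.
It also fails if it takes over 210 s, if anything falls off the work surface, if the arm or the gripper's body presses on something with over 40 N, if the wrist force passes 120 N, or if a joint passes its speed limit or range.

## Working session

There is one attempt and no reset: what is moved stays moved. The work goes in short steps, Python scripts to look and compute and a shell command to move; the robot and the scene stay as the last step left them, time stands still between calls to the robot, and variables do not carry over. Pictures are saved under pics/ and viewed, about 12 in all and at most 16, crops included, and the job is handed in when it is done.

```bash
ls; mkdir -p pics; cat > h.py <<'E'
from bench import *
import numpy as np, cv2
def shot(name,fn,crop=None,scale=1):
    d=get_image(name); im=d["image"][:,:,::-1].copy()
    cv2.imwrite(f"pics/{fn}_raw.png",im)
    if crop: x0,y0,x1,y1=crop; im=im[y0:y1,x0:x1]
    if scale!=1: im=cv2.resize(im,None,fx=scale,fy=scale,interpolation=cv2.INTER_CUBIC)
    cv2.imwrite(f"pics/{fn}.png",im); return d
def ray(d,u,v,z):
    R=np.array(d["rotation"]);p=np.array(d["position"])
    r=R@np.array([(u-d["cx"])/d["fx"],(v-d["cy"])/d["fy"],1]); return p+r*(z-p[2])/r[2]
def proj(d,P):
    R=np.array(d["rotation"]);p=np.array(d["position"])
    c=R.T@(np.array(P)-p); return c[0]/c[2]*d["fx"]+d["cx"],c[1]/c[2]*d["fy"]+d["cy"]
E
python3 - <<'E'
from h import *
import pickle
D={}
for n in("top","scene"):
    d=shot(n,n+"0"); d=dict(d); d.pop("image"); D[n]=d; print(n,d)
pickle.dump(D,open("cam.pkl","wb"))
print(get_state())
E
```

```text
pics
top {'fx': 611.9329436171308, 'fy': 611.9329436171308, 'cx': 321.48814771084125, 'cy': 236.52175742872075, 'position': array([ 0.41017771, -0.09972588,  1.1738978 ]), 'rotation': array([-2.16896516,  2.15862375, -0.1894255 ])}
scene {'fx': 567.9989386254863, 'fy': 567.9989386254863, 'cx': 313.9530694254348, 'cy': 242.21949624994798, 'position': array([ 1.4768289 , -0.16835816,  0.89986246]), 'rotation': array([-1.76033527, -1.64607414,  0.76960988])}
{'time': 0.1, 'joint_positions': array([-1.32090813,  0.3217387 , -0.07009801,  1.45151784,  0.02258719,
        1.37077136, -0.05687451]), 'qd': array([ 0.00067841, -0.00244648, -0.00075205, -0.00349943,  0.00010175,
       -0.00029267,  0.00026868]), 'joint_torque': array([ 3.13807022e-04, -4.92577064e+01, -4.05481188e-01, -3.13394380e+01,
       -6.41397550e-02,  3.97079706e-02,  7.19509717e-05]), 'position': array([0.15177011, 0.6315503 , 0.22159522]), 'tool_rot': array([-3.69405837e-01, -3.11967586e+00,  2.58206364e-03]), 'ft_force': array([ 0.07594523, -0.14751909,  0.01889339]), 'torque': array([ 0.02185589,  0.06443043, -0.05951145]), 'grip_width': 0.9997756375355383}
```

View pics/top0.png

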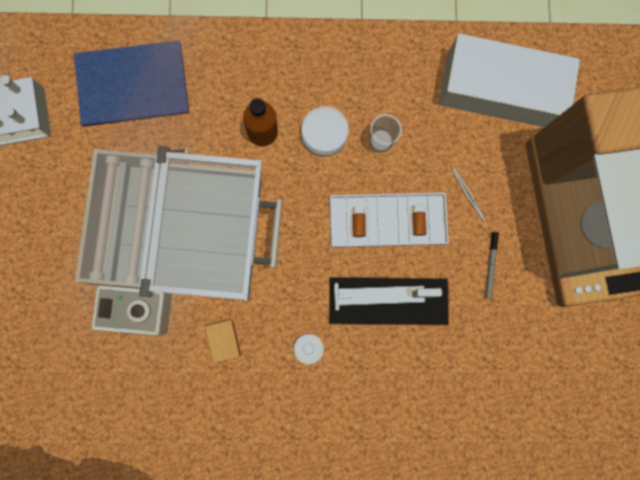

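View pics/scene0.png

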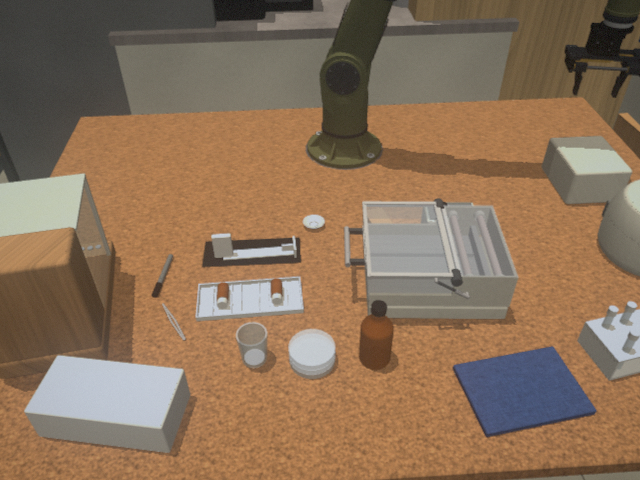

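Top view: the steriliser is on the left with its mouth to the right. There are two vials in the tray near (359,224) and (419,222), and the paddle is on its mat with the blade at (337,296). I'll enlarge the crops to measure.

```bash
sed -i 's/R=np.array(d\["rotation"\])/R=cv2.Rodrigues(np.array(d["rotation"]))[0]/' h.py
python3 - <<'E'
import cv2
im=cv2.imread("pics/top0_raw.png")
a=cv2.resize(im[140:345,70:290],None,fx=3.6,fy=2.9*3.6/3.6,interpolation=cv2.INTER_CUBIC)
a=cv2.resize(im[140:340,70:290],None,fx=3,fy=3,interpolation=cv2.INTER_CUBIC)
cv2.imwrite("pics/c1.png",a)
b=cv2.resize(im[185:335,320:460],None,fx=4,fy=4,interpolation=cv2.INTER_CUBIC)
cv2.imwrite("pics/c2.png",b)
E
```

```text
(no output)
```

View pics/c1.png

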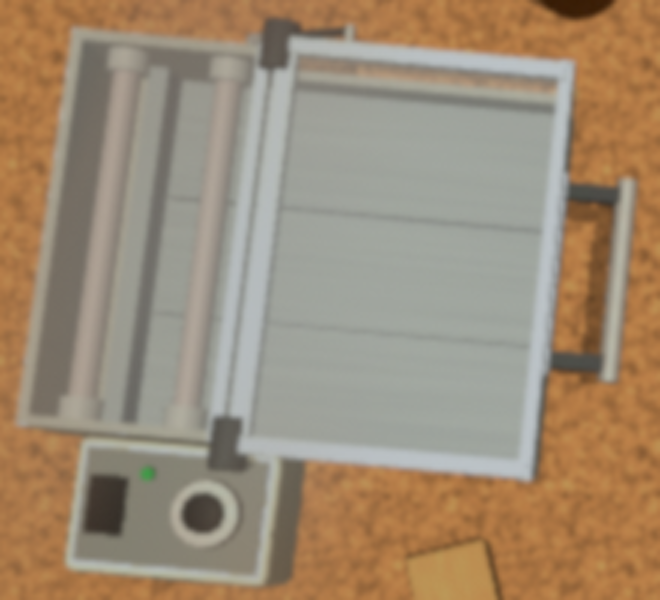

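View pics/c2.png

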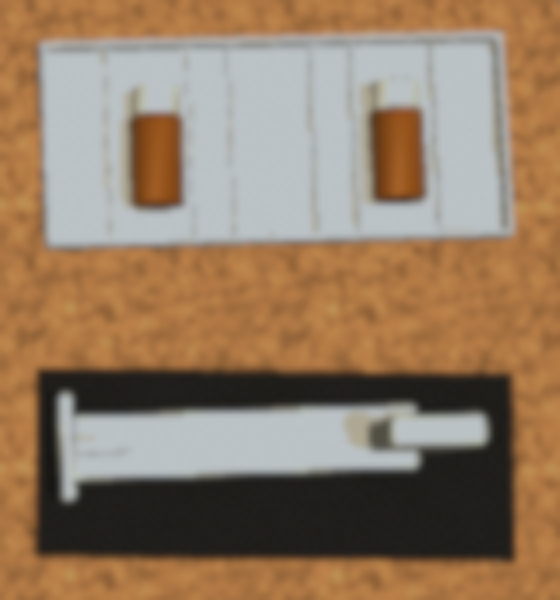

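```bash
cat > m.py <<'E'
from h import *
import pickle
D=pickle.load(open("cam.pkl","rb"));t=D["top"]
c1=lambda u,v,z:ray(t,70+u/3,140+v/3,z)
c2=lambda u,v,z:ray(t,320+u/4,185+v/4,z)
E
python3 - <<'E'
from m import *
np.set_printoptions(precision=4,suppress=True)
def ang(a,b): d=b-a; return np.linalg.norm(d),np.degrees(np.arctan2(d[1],d[0]))
a=c1(609,380,.109);b=c1(628,180,.109); print("handle",(a+b)/2,ang(a,b))
P=[c1(u,v,.132) for u,v in[(290,45),(573,65),(533,475),(243,448)]]; print("hood",P,ang(P[3],P[0]),ang(P[2],P[1]),ang(P[0],P[1]))
P=[c1(u,v,.08) for u,v in[(88,442),(280,458),(262,580),(70,567)]];print("box",np.mean(P,0),ang(P[3],P[0]),ang(P[2],P[1]),ang(P[0],P[1]))
print("btn",c1(203,512,.088))
print("stop edge top/foot right", c1(180,82,.045),c1(137,420,.045))
print("v1",c2(157,144,.02),ang(c2(157,206,.019),c2(157,82,.019)),"v2",c2(399,139,.02), ang(c2(399,200,.019),c2(399,78,.019)))
P=[c2(u,v,.012) for u,v in[(40,42),(503,34),(513,234),(46,246)]];print("tray",np.mean(P,0),ang(P[3],P[0]),ang(P[0],P[1]))
P=[c2(u,v,.003) for u,v in[(40,372),(510,376),(513,558),(38,553)]];print("mat",np.mean(P,0),ang(P[3],P[0]),ang(P[0],P[1]))
f=(c2(386,430,.069)+c2(490,428,.069))/2
print("fin top",f,ang(c2(490,429,.069),c2(386,431.5,.069)))
print("blade top",c2(65,396,.031),c2(69,500,.031),"mid",c2(64,447,.031), )
f2=(c2(75,446,.009)+c2(420,438,.009))/2;print("foot axis",ang(c2(420,438,.009),c2(75,447,.009)))
R=cv2.Rodrigues(get_state()["tool_rot"])[0];print(R)
E
```

```text
handle [ 0.5669 -0.0561  0.109 ] (np.float64(0.11875826549133234), np.float64(-4.630788070893569))
hood [array([0.6993, 0.1347, 0.132 ]), array([ 0.6893, -0.029 ,  0.132 ]), array([ 0.4518, -0.0104,  0.132 ]), array([0.4662, 0.1521, 0.132 ])] (np.float64(0.2337314595655793), np.float64(-4.270580919208644)) (np.float64(0.23826874841830056), np.float64(-4.480271070274233)) (np.float64(0.16401147615553258), np.float64(-93.5039379231275))
box [0.4318 0.2026 0.08  ] (np.float64(0.07297261357821007), np.float64(-5.129981521390054)) (np.float64(0.07144695033660904), np.float64(-6.184089573161806)) (np.float64(0.11267372282258331), np.float64(-94.54210982776922))
btn [0.4314 0.1843 0.088 ]
stop edge top/foot right [0.6989 0.2216 0.045 ] [0.4876 0.2378 0.045 ]
v1 [ 0.6046 -0.211   0.02  ] (np.float64(0.06028443632885271), np.float64(-0.36179809200583374)) v2 [ 0.608  -0.3277  0.02  ] (np.float64(0.05956853321478295), np.float64(-1.1635499199527863))
tray [ 0.6092 -0.2696  0.012 ] (np.float64(0.0996322777688718), np.float64(1.6782856165024767)) (np.float64(0.22625788318328666), np.float64(-88.44417929441823))
mat [ 0.4527 -0.2687  0.003 ] (np.float64(0.08585785070666688), np.float64(-0.6094631684996183)) (np.float64(0.22682689776677856), np.float64(-90.20807620582559))
fin top [ 0.4665 -0.3331  0.069 ] (np.float64(0.047472585104650175), np.float64(91.5959782449494))
blade top [ 0.4831 -0.1661  0.031 ] [ 0.4348 -0.1679  0.031 ] mid [ 0.4593 -0.1656  0.031 ]
foot axis (np.float64(0.16500709054886165), np.float64(91.70563067647527))
[[-0.9723  0.2335 -0.0003]
 [ 0.2335  0.9723 -0.0016]
 [-0.0001 -0.0016 -1.    ]]
```

```bash
python3 -m jog '[[26,-43,5,0.02],[52,-86,10,0.04],[78,-129,10,0.06],[108,-179,10,0.08],[138,-229,10,0.1],[168,-279,10,0.12],[198,-329,10,0.14],[228,-379,10,0.157]]' -0.36 20; python3 -m jog '[[28,-46,0,0],[56,-92,0,0],[84,-138,0,0],[112,-184,0,0],[140,-232,-10,0],[165,-273,-20,0],[187,-311,-40,0],[187,-311,-45,0]]'
```

```text
time: 1.1
position: [0.3805, 0.2511, 0.2324]
tool_rot: [0.123, 3.139, 0.0]
ft_force: [1.0, -0.2, -0.3]
grip_width: 0.329
time: 2.1
position: [0.5664, -0.0623, 0.1858]
tool_rot: [-0.134, -3.136, 0.005]
ft_force: [-1.1, -0.1, -0.4]
grip_width: 0.323
```

```bash
python3 -m jog '[[0,2,-20,0],[0,2,-40,0],[0,2,-60,0],[0,2,-75,0],[0,2,-88,0],[0,2,-98,0],[0,2,-100,0],[0,2,-100,0]]'; python3 - <<'E'
from h import *
print(get_state()["position"],get_state()["ft_force"])
shot("top","h1",(150,140,310,300),3)
E
```

```text
time: 3.1
position: [0.5671, -0.0561, 0.0878]
tool_rot: [0.124, 3.139, 0.0]
ft_force: [-1.1, -1.0, -0.0]
grip_width: 0.32
[ 0.56711979 -0.05607031  0.08782587] [-1.11740073 -1.03300842 -0.0066958 ]
```

View pics/h1.png

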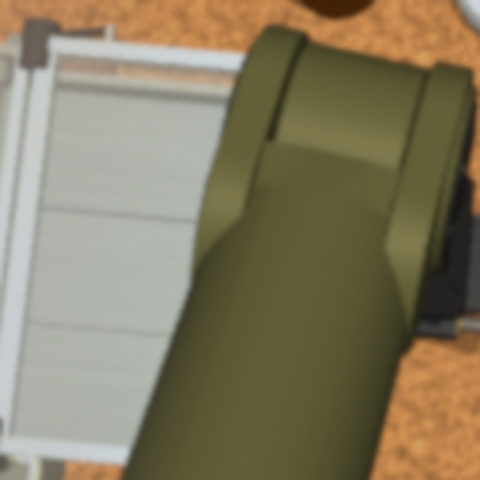

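The arm hides the handle in this view, but there is no contact force, so I'll close the fingers. The bar should read about 0.14 on the opening.

```bash
python3 -m jog '[[0,0,0,0],[0,0,0,0],[0,0,0,0],[0,0,0,0],[0,0,0,0],[0,0,0,0],[0,0,0,0],[0,0,0,0]]' -1 20; python3 - <<'E'
import numpy as np
a0=-np.arcsin(23/208); sy=np.array([.0785,.9969])
for th in np.arange(0,1.91,.1):
    a=a0+th; d=-208*np.cos(a)+208*np.cos(a0); print(round(th,2),np.round(sy*d,0),round(208*(np.sin(a)-np.sin(a0))))
E
```

```text
time: 4.15
position: [0.5674, -0.053, 0.0879]
tool_rot: [0.121, 3.139, 0.006]
ft_force: [-0.1, 5.5, 1.3]
grip_width: 0.134
0.0 [0. 0.] 0
0.1 [-0. -1.] 21
0.2 [-0. -0.] 42
0.3 [0. 2.] 62
0.4 [1. 7.] 82
0.5 [ 1. 14.] 102
0.6 [ 2. 23.] 121
0.7 [ 3. 34.] 139
0.8 [ 4. 46.] 155
0.9 [ 5. 60.] 171
1.0 [ 6. 75.] 185
1.1 [ 7. 92.] 197
1.2 [  9. 110.] 207
1.3 [ 10. 129.] 216
1.4 [ 12. 148.] 223
1.5 [ 13. 169.] 228
1.6 [ 15. 189.] 230
1.7 [ 17. 210.] 231
1.8 [ 18. 231.] 230
1.9 [ 20. 251.] 226
```

```bash
python3 -m jog '[[0,3,10,0],[0,3,21,0],[0,3,42,0],[0,5,62,0],[1,10,82,0],[1,17,102,0],[2,26,121,0],[3,37,139,0]]' -1 20;python3 -m jog '[[1,12,16,0],[2,26,32,0],[3,41,46,0],[4,58,58,0],[6,76,68,0],[7,95,77,0],[9,114,84,0],[9,114,84,0]]'
```

```text
time: 5.15
position: [0.5701, -0.0211, 0.228]
tool_rot: [0.127, 3.138, -0.004]
ft_force: [4.4, -4.5, -4.5]
grip_width: 0.127
time: 6.15
position: [0.58, 0.0954, 0.3156]
tool_rot: [0.122, 3.134, 0.002]
ft_force: [0.3, -2.8, 11.8]
grip_width: 0.127
```

```bash
python3 -m jog '[[1,10,0,0],[2,21,2,0],[2,31,3,0],[3,41,4,0],[3,51,4,0],[3,51,4,0],[3,51,4,0],[3,51,4,0]]';python3 -m jog '[[0,0,0,0],[0,0,0,0],[0,0,4,0],[0,0,10,0],[0,0,30,0],[0,-10,50,0],[0,-30,60,0],[0,-60,60,0]]' 0
```

```text
time: 7.15
position: [0.5819, 0.1475, 0.3167]
tool_rot: [0.122, 3.138, 0.004]
ft_force: [1.5, 2.4, 7.6]
grip_width: 0.128
time: 8.15
position: [0.5821, 0.0846, 0.3754]
tool_rot: [0.123, 3.138, -0.001]
ft_force: [-0.1, 0.1, -0.0]
grip_width: 0.499
```

```bash
python3 -m jog '[[0,-50,0,0],[0,-100,0,0],[0,-150,-30,0],[0,-200,-60,0],[0,-250,-90,0],[0,-300,-120,0],[0,-340,-150,0],[0,-340,-160,0]]'; python3 - <<'E'
from h import *
shot("scene","h2",(140,120,560,380),1.9)
shot("top","h3")
print(get_state()["position"])
E
```

```text
time: 9.15
position: [0.578, -0.2598, 0.2125]
tool_rot: [-0.137, -3.134, 0.004]
ft_force: [-0.0, 0.5, -0.0]
grip_width: 0.5
[ 0.58034601 -0.25466311  0.21321687]
```

View pics/h2.png

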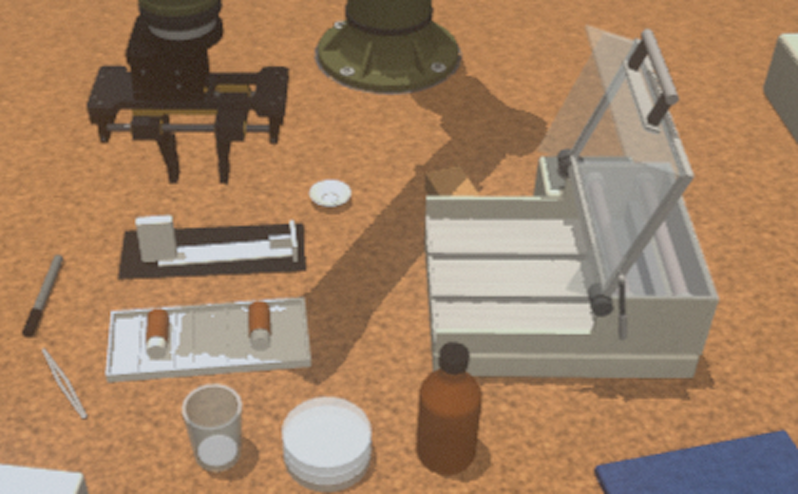

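Hood is up and the bay empty; vials have not moved. Now I go for the first vial.

```bash
python3 -m jog '[[12,22,-30,0.04],[24,44,-70,0.075],[24,44,-110,0.075],[24,44,-140,0.075],[24,44,-160,0.075],[24,44,-165,0.075],[24,44,-165,0.075],[24,44,-165,0.075]]' 0.2 15
```

```text
time: 10.25
position: [0.6068, -0.2104, 0.051]
tool_rot: [0.006, 3.139, -0.001]
ft_force: [0.1, -0.2, -0.4]
grip_width: 0.599
```

```bash
python3 -m jog '[[-2,0,-15,0],[-2,0,-30,0],[-2,0,-39,0],[-2,0,-42,0],[-2,0,-42,0],[-2,0,-42,0],[-2,0,-42,0],[-2,0,-42,0]]'; python3 -m jog '[[0,0,0,0],[0,0,0,0],[0,0,0,0],[0,0,0,0],[0,0,0,0],[0,0,0,0],[0,0,10,0],[0,0,30,0]]' -1 15
```

```text
time: 11.25
position: [0.6041, -0.21, 0.0079]
tool_rot: [0.006, 3.141, 0.0]
ft_force: [-0.8, 0.7, -1.0]
grip_width: 0.597
time: 12.25
position: [0.6034, -0.2098, 0.038]
tool_rot: [-0.006, -3.14, -0.0]
ft_force: [0.1, -0.0, 0.1]
grip_width: 0.292
```

```bash
python3 -m jog '[[0,5,40,0],[-4,35,70,0],[-9,75,70,-0.02],[-15,115,70,-0.04],[-21,155,70,-0.06],[-26,195,70,-0.075],[-31,232,60,-0.075],[-31,232,50,-0.075]]';python3 -m jog '[[0,0,-10,0],[0,0,-20,0],[0,0,-28,0],[0,0,-28,0],[0,0,-28,0],[0,0,-28,0],[0,0,-28,0],[0,0,-28,0]]'
```

```text
time: 13.25
position: [0.5733, 0.0265, 0.0888]
tool_rot: [0.114, 3.138, 0.005]
ft_force: [0.7, -0.1, -0.6]
grip_width: 0.292
time: 14.25
position: [0.573, 0.0221, 0.0598]
tool_rot: [0.124, 3.139, 0.0]
ft_force: [-0.6, 0.1, -0.5]
grip_width: 0.293
```

```bash
python3 - <<'E'
from m import *
for u,v in[(283,207),(545,230),(268,322),(530,345)]: print(c1(u,v,.055))
shot("scene","p1",(340,160,480,300),4)
E
```

```text
[0.61820943 0.15247285 0.055     ]
[ 0.6052101  -0.00822886  0.055     ]
[0.5469782  0.15881568 0.055     ]
[ 5.33875434e-01 -4.05648532e-04  5.50000000e-02]
```

View pics/p1.png

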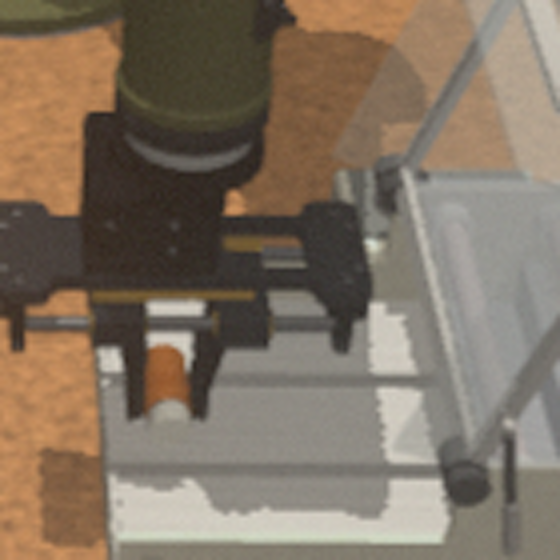

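The vial is held between the two dividers in the middle lane; the divider fit puts the lane centre at x = 0.572. Lower and release.

```bash
python3 -m jog '[[-1,0,-3,0],[-1,0,-6,0],[-1,0,-8,0],[-1,0,-9,0],[-1,0,-9,0],[-1,0,-9,0],[-1,0,-9,0],[-1,0,-9,0]]';python3 -m jog '[[0,0,0,0],[0,0,0,0],[0,0,0,0],[0,0,0,0],[0,0,10,0],[0,0,40,0],[2,-40,90,0],[4,-80,90,0.03]]' -0.3
```

```text
time: 15.3
position: [0.5719, 0.022, 0.0507]
tool_rot: [0.124, 3.139, 0.0]
ft_force: [-0.7, -0.1, 0.2]
grip_width: 0.292
time: 16.3
position: [0.5791, -0.0587, 0.1455]
tool_rot: [0.072, 3.132, 0.002]
ft_force: [-0.2, -1.0, -0.1]
grip_width: 0.349
```

```bash
python3 -m jog '[[5,-45,0,0.02],[10,-90,0,0.04],[16,-140,0,0.04],[22,-190,0,0.04],[28,-240,-20,0.04],[32,-270,-50,0.04],[32,-270,-80,0.04],[32,-270,-85,0.04]]' 0.2 15; python3 -m jog '[[0,0,0,0],[0,0,0,0],[0,0,0,0],[0,0,0,0],[0,0,0,0],[0,0,0,0],[0,0,0,0],[0,0,0,0]]'; python3 - <<'E'
from h import *
shot("scene","q",(190,240,320,340),5)
E
```

```text
time: 17.3
position: [0.6065, -0.3273, 0.0536]
tool_rot: [-0.015, -3.138, -0.003]
ft_force: [-0.6, 0.1, -0.1]
grip_width: 0.598
time: 18.3
position: [0.6078, -0.328, 0.0556]
tool_rot: [-0.014, -3.142, -0.0]
ft_force: [-0.5, 0.0, -0.1]
grip_width: 0.596
```

View pics/q.png

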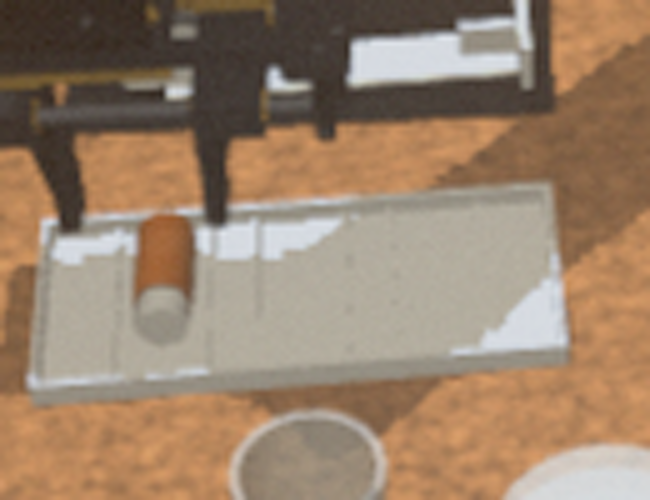

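The vial sits between the two fingers and is where I measured it, so I'll descend and grip.

```bash
python3 -m jog '[[0,0,-15,0],[0,0,-30,0],[0,0,-42,0],[0,0,-47,0],[0,0,-47,0],[0,0,-47,0],[0,0,-47,0],[0,0,-47,0]]'; python3 -m jog '[[0,0,0,0],[0,0,0,0],[0,0,0,0],[0,0,0,0],[0,0,0,0],[0,0,0,0],[0,0,10,0],[0,0,30,0]]' -1 15
```

```text
time: 19.35
position: [0.6081, -0.3281, 0.009]
tool_rot: [0.014, 3.141, -0.0]
ft_force: [-0.2, 0.0, -0.1]
grip_width: 0.601
time: 20.35
position: [0.6074, -0.3277, 0.039]
tool_rot: [-0.014, -3.14, -0.001]
ft_force: [-0.0, 0.0, -1.0]
grip_width: 0.29
```

```bash
python3 -m jog '[[0,5,40,0],[-8,35,75,0],[-22,80,75,-0.02],[-38,130,75,-0.04],[-54,180,75,-0.06],[-70,230,75,-0.072],[-86,282,75,-0.072],[-98,322,75,-0.072]]';python3 -m jog '[[-6,20,0,0],[-10,34,0,0],[-10,34,-10,0],[-10,34,-30,0],[-10,34,-50,0],[-10,34,-55,0],[-10,34,-55,0],[-10,34,-55,0]]'
```

```text
time: 21.35
position: [0.5097, -0.0038, 0.1152]
tool_rot: [0.125, 3.137, 0.003]
ft_force: [-0.2, 0.2, 0.3]
grip_width: 0.293
time: 22.35
position: [0.5006, 0.0276, 0.0593]
tool_rot: [0.128, 3.138, 0.0]
ft_force: [-0.2, -0.5, -0.3]
grip_width: 0.291
```

```bash
python3 -m jog '[[0,0,-3,0],[0,0,-6,0],[0,0,-8,0],[0,0,-8,0],[0,0,-8,0],[0,0,-8,0],[0,0,-8,0],[0,0,-8,0]]';python3 -m jog '[[0,0,0,0],[0,0,0,0],[0,0,0,0],[0,0,0,0],[0,0,10,0],[0,0,40,0],[0,0,90,0],[0,-40,90,0]]' -0.3;python3 -m jog '[[0,-40,0,-0.15],[0,-90,0,-0.3],[-2,-140,0,-0.45],[-6,-190,0,-0.6],[-10,-240,0,-0.75],[-14,-280,0,-0.9],[-18,-310,0,-1.05],[-24,-320,0,-1.2]]' 0
```

```text
time: 23.35
position: [0.4999, 0.028, 0.0506]
tool_rot: [0.127, 3.139, 0.0]
ft_force: [-0.2, -0.4, -0.4]
grip_width: 0.295
time: 24.35
position: [0.5033, -0.0092, 0.145]
tool_rot: [0.117, 3.131, 0.005]
ft_force: [0.7, -0.7, -1.1]
grip_width: 0.351
time: 25.35
position: [0.4751, -0.3346, 0.1414]
tool_rot: [1.886, 2.511, -0.002]
ft_force: [-0.6, 0.2, -0.8]
grip_width: 0.502
```

```bash
python3 -m jog '[[-10,0,0,-0.15],[-10,0,0,-0.25],[-10,0,-10,-0.25],[-10,0,-10,-0.25],[-10,0,-10,-0.25],[-10,0,-10,-0.25],[-10,0,-10,-0.25],[-10,0,-10,-0.25]]';python3 - <<'E'
from h import *
s=get_state();print(s["position"],s["joint_positions"]);R=cv2.Rodrigues(s["tool_rot"])[0];print(np.degrees(np.arctan2(R[1,1],R[0,1])))
a=shot("top","r1"); im=a["image"][:,:,::-1]; 
b=get_image("scene")["image"][:,:,::-1]
o=np.hstack([cv2.resize(im[150:330,80:330],(500,360)),cv2.resize(b[190:300,190:300],(300,300))[:300] if 0 else cv2.resize(b[180:330,190:315],(300,360))])
cv2.imwrite("pics/r2.png",o)
E
```

```text
time: 26.35
position: [0.4659, -0.332, 0.1307]
tool_rot: [2.176, 2.265, 0.0]
ft_force: [0.3, 0.5, 0.5]
grip_width: 0.498
[ 0.46593375 -0.33200588  0.1306807 ] [-0.34674891  0.38347761  1.11978394  1.79533727 -0.37033992  1.19643532
  0.9238415 ]
2.298878060294048
```

View pics/r2.png

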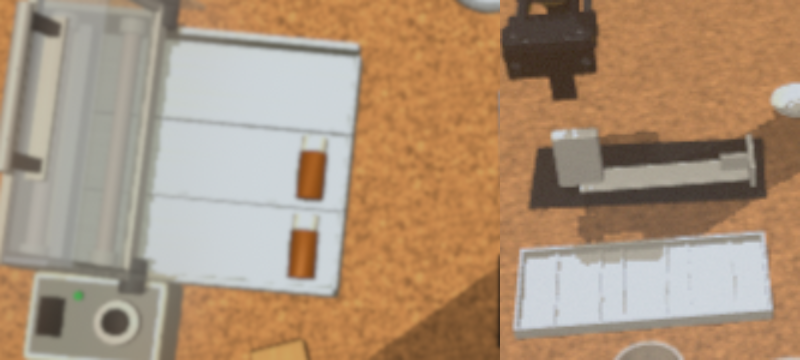

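Both vials lie across the middle and near lanes, the tray is empty, and the paddle has not moved. Next I grip the paddle.

```bash
python3 -m jog '[[0,-1,-20,0],[0,-1,-45,0],[0,-1,-70,0],[0,-1,-90,0],[0,-1,-98,0],[0,-1,-98,0],[0,-1,-98,0],[0,-1,-98,0]]';python3 -m jog '[[0,0,0,0],[0,0,0,0],[0,0,0,0],[0,0,0,0],[0,0,0,0],[0,0,0,0],[0,0,5,0],[0,0,30,0]]' -1 40; python3 -m jog '[[0,0,20,0],[0,0,40,0],[0,0,40,-0.03],[0,0,40,-0.06],[0,0,40,-0.09],[0,0,40,-0.11],[0,0,40,-0.11],[0,0,40,-0.11]]';python3 - <<'E'
from h import *
s=get_state();print(s["position"],s["joint_positions"]);R=cv2.Rodrigues(s["tool_rot"])[0];print(np.degrees(np.arctan2(R[1,1],R[0,1])))
shot("scene","s1",(180,150,440,310),3)
E
```

```text
time: 27.45
position: [0.4665, -0.3333, 0.0334]
tool_rot: [2.175, 2.264, 0.001]
ft_force: [-0.8, -0.4, 0.3]
grip_width: 0.503
time: 28.45
position: [0.4646, -0.3322, 0.0617]
tool_rot: [-2.175, -2.263, 0.002]
ft_force: [0.6, 0.5, -1.3]
grip_width: 0.154
time: 29.45
position: [0.4658, -0.333, 0.1024]
tool_rot: [-2.298, -2.142, 0.0]
ft_force: [0.1, -0.1, -1.8]
grip_width: 0.155
[ 0.46579892 -0.33298983  0.10244681] [-0.33214767  0.43123263  1.11522499  1.82212729 -0.42259443  1.15488714
  0.85385656]
-4.007232669462328
```

View pics/s1.png

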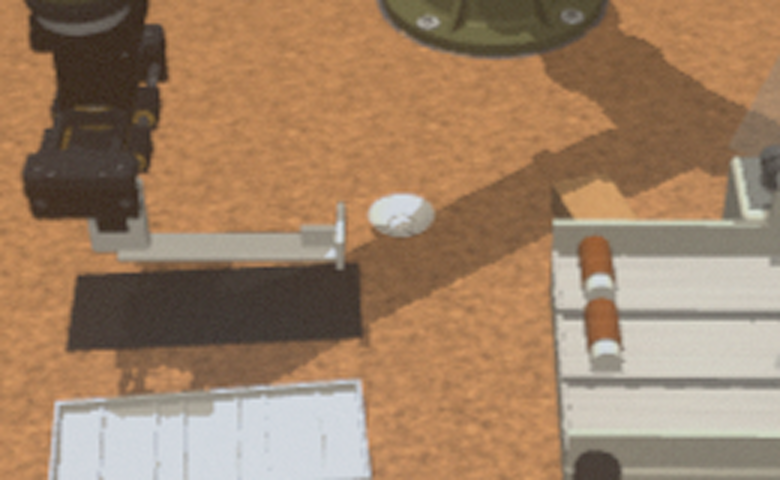

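The paddle hangs level (jaws at 13.5 mm), and both vials are seen in their lanes. I line it up with the near lane.

```bash
python3 -m jog '[[4,30,0,-0.01],[8,60,0,-0.01],[11,90,0,-0.01],[14,115,0,-0.01],[16,135,0,-0.01],[16,137,-10,-0.01],[16,137,-21,-0.01],[16,137,-21,-0.01]]';python3 - <<'E'
from h import *
s=get_state();print(s["position"],s["joint_positions"],s["ft_force"]);R=cv2.Rodrigues(s["tool_rot"])[0];print(np.degrees(np.arctan2(R[1,1],R[0,1])))
d=shot("top","t1",(190,160,350,330),3.4)
sx=np.array([.9968,-.0802]);sy=np.array([.0802,.9968]);S=np.array([.582,.152])
p=s["position"][:2]-S;print("grip in st",p@sx,p@sy)
E
```

```text
time: 30.5
position: [0.4805, -0.197, 0.0804]
tool_rot: [-2.31, -2.128, 0.004]
ft_force: [-0.2, -0.0, 0.1]
grip_width: 0.154
[ 0.48047445 -0.19701548  0.08036792] [-0.66280277  0.31194942  1.14679443  1.96795759 -0.32322734  1.06653555
  0.54416192] [-0.22420753 -0.01861704  0.07759644]
-4.697728282625247
grip in st -0.07320962585206642 -0.3560409766603249
```

View pics/t1.png

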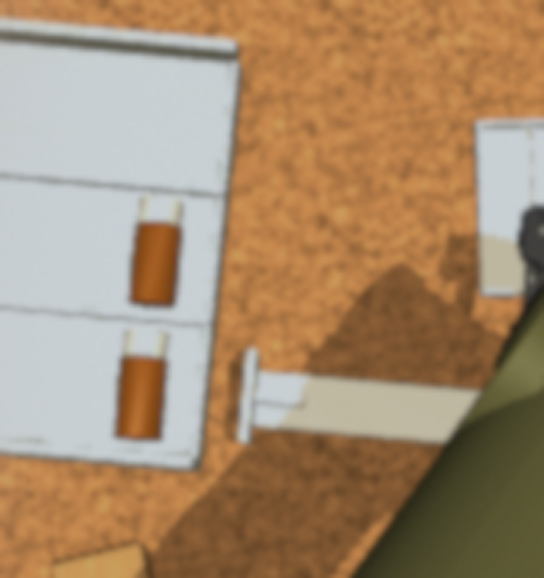

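```bash
python3 -m jog '[[1,5,2,0],[2,12,2,0],[2,18,2,0],[3,24,2,0],[3,30,2,0],[4,36,2,0],[4,40,2,0],[4,44,2,0]]';python3 -m jog '[[0,5,0,0],[1,10,0,0],[1,15,0,0],[2,20,0,0],[2,26,0,0],[3,32,0,0],[3,38,0,0],[4,44,0,0]]';python3 - <<'E'
from h import *
s=get_state();print(s["position"],s["joint_positions"],s["ft_force"]);R=cv2.Rodrigues(s["tool_rot"])[0];print(np.degrees(np.arctan2(R[1,1],R[0,1])))
sx=np.array([.9968,-.0802]);sy=np.array([.0802,.9968]);S=np.array([.582,.152])
p=s["position"][:2]-S;print("grip in st",p@sx,p@sy)
E
```

```text
time: 31.55
position: [0.4859, -0.1518, 0.0836]
tool_rot: [2.308, 2.131, -0.0]
ft_force: [-0.2, -0.9, -0.6]
grip_width: 0.16
time: 32.55
position: [0.4899, -0.1075, 0.0836]
tool_rot: [-2.308, -2.131, -0.0]
ft_force: [0.0, 0.5, -0.9]
grip_width: 0.158
[ 0.489861   -0.10753918  0.08357666] [-0.88076026  0.2353496   1.16070126  2.00783616 -0.24885351  1.0520161
  0.31504014] [ 0.01165528  0.495593   -0.91563356]
-4.57906109535771
grip in st -0.07102911119624136 -0.2660982011956578
```

```bash
python3 -m jog '[[0,7,0,0],[1,14,0,0],[1,21,0,0],[2,28,0,0],[2,35,0,0],[3,42,0,0],[3,49,0,0],[4,56,0,0]]';python3 -m jog '[[0,7,0,0],[1,14,0,0],[1,21,0,0],[2,28,0,0],[2,35,0,0],[3,42,0,0],[3,49,0,0],[4,56,0,0]]';python3 - <<'E'
from h import *
s=get_state();print(s["position"],s["joint_positions"],s["ft_force"]);R=cv2.Rodrigues(s["tool_rot"])[0];print(np.degrees(np.arctan2(R[1,1],R[0,1])))
sx=np.array([.9968,-.0802]);sy=np.array([.0802,.9968]);S=np.array([.582,.152])
p=s["position"][:2]-S;print("grip in st",p@sx,p@sy)
a=shot("top","u1"); im=a["image"][:,:,::-1]; 
b=get_image("scene")["image"][:,:,::-1]
o=np.hstack([cv2.resize(im[150:300,70:270],(400,300)),cv2.resize(b[190:320,360:520],(400,325))[:300]])
cv2.imwrite("pics/u2.png",o)
E
```

```text
time: 33.55
position: [0.4939, -0.0515, 0.0836]
tool_rot: [-2.308, -2.131, -0.0]
ft_force: [-0.5, -0.4, -1.1]
grip_width: 0.159
time: 34.55
position: [0.4979, 0.0045, 0.0836]
tool_rot: [-2.308, -2.131, 0.0]
ft_force: [1.0, -0.6, -1.0]
grip_width: 0.158
[0.49785491 0.0045321  0.08357167] [-1.09209362  0.20956189  1.13381674  2.01578269 -0.21947645  1.04664526
  0.06448175] [ 0.96789335 -0.60760259 -0.99261604]
-4.577019161376698
grip in st -0.07204889984147306 -0.153744435357667
```

View pics/u2.png

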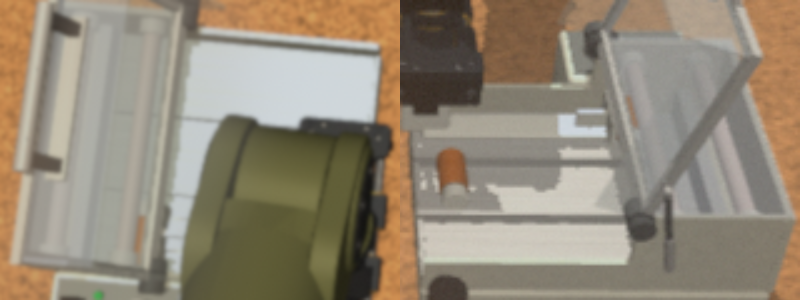

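The vial is inside, just ahead of the blade near the first lamp (top pixel ~(140,267)). Creep to the stop.

```bash
python3 -m jog '[[0,4,0,0],[1,8,0,0],[1,12,0,0],[1,16,0,0],[2,20,0,0],[2,24,0,0],[2,27,0,0],[2,29,0,0]]';python3 -m jog '[[0,1,0,0],[0,2,0,0],[0,3,0,0],[0,4,0,0],[0,4,0,0],[0,4,0,0],[0,4,0,0],[0,4,0,0]]';python3 - <<'E'
from h import *
s=get_state();print(s["position"],s["ft_force"])
sx=np.array([.9968,-.0802]);sy=np.array([.0802,.9968]);S=np.array([.582,.152])
p=s["position"][:2]-S;print("grip in st",p@sx,p@sy)
a=shot("top","v1"); im=a["image"][:,:,::-1]; 
b=get_image("scene")["image"][:,:,::-1]
o=np.hstack([cv2.resize(im[230:300,90:170],(400,350)),cv2.resize(b[190:260,450:530],(400,350))])
cv2.imwrite("pics/v2.png",o)
E
```

```text
time: 35.65
position: [0.4998, 0.0333, 0.0836]
tool_rot: [2.308, 2.131, -0.0]
ft_force: [-0.3, 0.3, -0.8]
grip_width: 0.158
time: 36.65
position: [0.4999, 0.037, 0.0836]
tool_rot: [2.309, 2.131, -0.0]
ft_force: [0.1, -0.4, -1.5]
grip_width: 0.156
[0.49987964 0.03698018 0.0835879 ] [ 0.05745658 -0.42549533 -1.51422595]
grip in st -0.07263298352089931 -0.12123780542688747
```

View pics/v2.png

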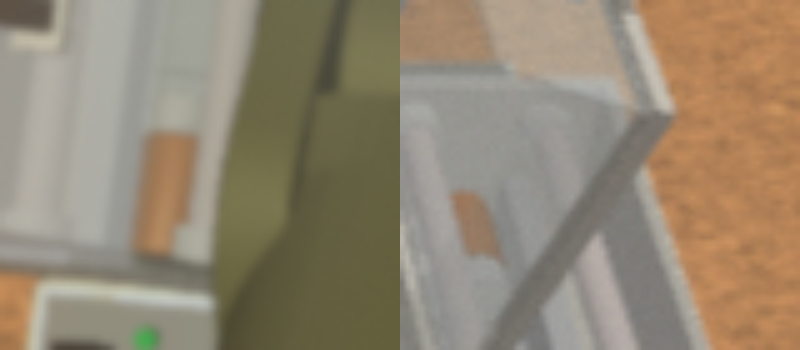

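```bash
python3 - <<'E'
from m import *
sx=np.array([.9968,-.0802]);sy=np.array([.0802,.9968]);S=np.array([.582,.152])
for u,v,z in[(123.2,265,.058),(117.8,265,.058),(129,265,.058)]:
    p=ray(t,u,v,z)[:2]-S;print(p@sx,p@sy)
# stop face lower edge seen in the first crop
for u,v in[(180,82),(137,420)]:
    p=c1(u,v,.045)[:2]-S;print("stop",p@sx,p@sy)
E
```

```text
-0.07341210707558365 0.06405135398871019
-0.07424190866834042 0.07368941270158746
-0.07252028660533943 0.05369295250022498
stop 0.11090986998816584 0.07872057122269634
stop -0.10094003283771591 0.0779357220469305
```

The vial measures y = 64 mm in the steriliser frame, which is at the stop (65 expected). I back the paddle out and align it with the middle lane.

```bash
python3 -m jog '[[-1,-10,0,0],[-3,-40,0,0],[-6,-80,0,0],[-10,-120,0,0],[-13,-160,0,0],[-16,-200,0,0],[-19,-235,0,0],[-19,-240,0,0]]';python3 -m jog '[[15,0,0,0],[35,0,0,0],[55,0,0,0],[73,0,0,0],[73,0,0,0],[73,0,0,0],[73,0,0,0],[73,0,0,0]]';python3 - <<'E'
from h import *
s=get_state();print(s["position"],s["joint_positions"],s["ft_force"]);R=cv2.Rodrigues(s["tool_rot"])[0];print(np.degrees(np.arctan2(R[1,1],R[0,1])))
sx=np.array([.9968,-.0802]);sy=np.array([.0802,.9968]);S=np.array([.582,.152])
p=s["position"][:2]-S;print("grip in st",p@sx,p@sy)
d=shot("top","w1",(70,140,350,330),2.6)
E
```

```text
time: 37.75
position: [0.4796, -0.2069, 0.0839]
tool_rot: [2.313, 2.123, -0.002]
ft_force: [0.2, -0.1, -1.2]
grip_width: 0.157
time: 38.75
position: [0.5535, -0.2029, 0.0837]
tool_rot: [-2.309, -2.13, -0.001]
ft_force: [-0.9, 0.6, -0.8]
grip_width: 0.155
[ 0.5534699  -0.20287702  0.08370208] [-0.51564138  0.46786524  1.02828761  1.79604307 -0.44172097  1.13053544
  0.57970265] [-0.88258056  0.55282022 -0.76087041]
-4.600083006506721
grip in st 2.23344205407839e-05 -0.3560295314316971
```

View pics/w1.png

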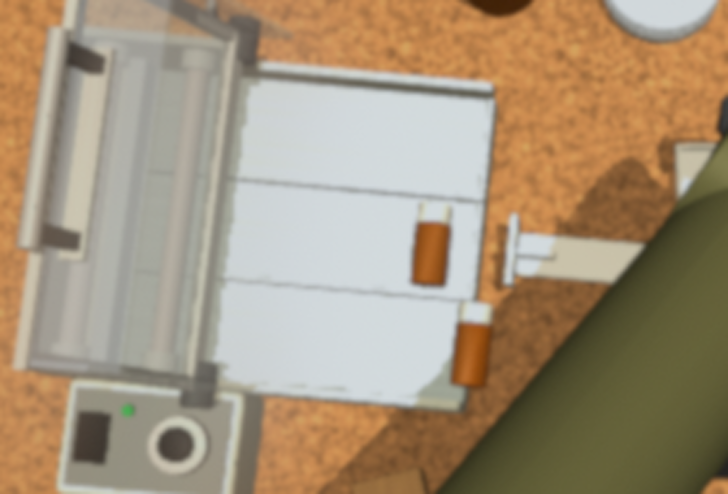

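Unexpected: the near-lane vial now lies at the mouth near w1 (471,345), and none shows at the stop. I'll look at this closely from both cameras in one picture, along with the earlier frame at the stop.

```bash
python3 - <<'E'
from m import *
d=get_image("scene");b=d["image"][:,:,::-1].copy();cv2.imwrite("pics/x1_raw.png",b)
w=cv2.imread("pics/w1_raw.png");v=cv2.imread("pics/v1_raw.png")
C=cv2.INTER_CUBIC
o=np.vstack([np.hstack([cv2.resize(b[190:290,290:423],(400,300),interpolation=C),cv2.resize(b[180:280,400:533],(400,300),interpolation=C)]),
 np.hstack([cv2.resize(w[215:315,200:333],(400,300),interpolation=C),cv2.resize(v[220:295,80:180],(400,300),interpolation=C)])])
cv2.imwrite("pics/x2.png",o)
sx=np.array([.9968,-.0802]);sy=np.array([.0802,.9968]);S=np.array([.582,.152])
for n,u,vv,z in[("lost",471,345,.06),("v lane0",432,245,.058),("blade",510,250,.08)]:
    p=ray(t,70+u/2.6,140+vv/2.6,z)[:2];q=p-S;print(n,p,q@sx,q@sy)
E
```

```text
lost [ 0.50104329 -0.00960389] -0.06773702095356325 -0.16757948804557593
v lane0 [0.57175097 0.01929673] 0.00042657125213857395 -0.13310058925822638
blade [ 0.56546067 -0.03693137] -0.0013341095083856628 -0.18965324169240141
```

View pics/x2.png

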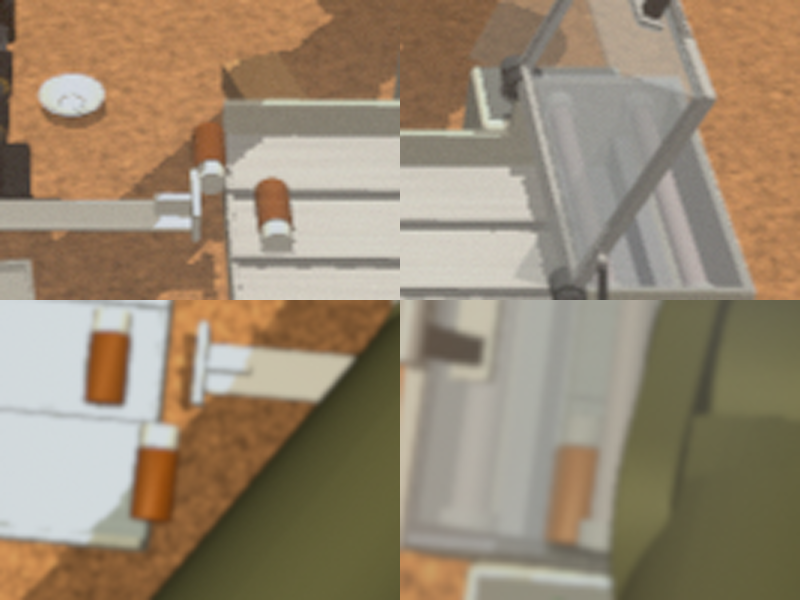

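```bash
python3 - <<'E'
from m import *
sc=D["scene"]
for n,a,b in[("lost",(251,272.9),(359.5,241.5)),("lane0",(236,234.3),(380.8,261.5)),("blade",(266,236),(355.3,258))]:
  for z in (.013,.03,.05,.06,.07,.08,.1,.12):
    p=ray(t,*a,z); q=ray(sc,*b,z); print(n,z,p[:2].round(4),q[:2].round(4),np.linalg.norm(p-q).round(4))
E
```

```text
lost 0.013 [ 0.5045 -0.0055] [ 0.4481 -0.0052] 0.0564
lost 0.03 [ 0.5031 -0.0069] [ 0.4678 -0.0083] 0.0354
lost 0.05 [ 0.5015 -0.0085] [ 0.491 -0.012] 0.0111
lost 0.06 [ 0.5007 -0.0093] [ 0.5026 -0.0138] 0.0049
lost 0.07 [ 0.4999 -0.0101] [ 0.5142 -0.0157] 0.0154
lost 0.08 [ 0.499 -0.011] [ 0.5258 -0.0175] 0.0275
lost 0.1 [ 0.4974 -0.0126] [ 0.549  -0.0212] 0.0523
lost 0.12 [ 0.4958 -0.0142] [ 0.5722 -0.0249] 0.0771
lane0 0.013 [0.5781 0.0244] [0.5222 0.035 ] 0.0569
lane0 0.03 [0.5757 0.0226] [0.5405 0.0311] 0.0362
lane0 0.05 [0.5728 0.0204] [0.5621 0.0265] 0.0123
lane0 0.06 [0.5713 0.0194] [0.5728 0.0242] 0.0051
lane0 0.07 [0.5699 0.0183] [0.5836 0.022 ] 0.0142
lane0 0.08 [0.5684 0.0172] [0.5944 0.0197] 0.026
lane0 0.1 [0.5655 0.0151] [0.6159 0.0151] 0.0503
lane0 0.12 [0.5627 0.0129] [0.6374 0.0105] 0.0748
blade 0.013 [ 0.5753 -0.0328] [ 0.5059 -0.0221] 0.0701
blade 0.03 [ 0.5728 -0.0338] [ 0.5246 -0.0249] 0.0491
blade 0.05 [ 0.57   -0.0349] [ 0.5464 -0.0282] 0.0245
blade 0.06 [ 0.5686 -0.0355] [ 0.5574 -0.0299] 0.0125
blade 0.07 [ 0.5672 -0.0361] [ 0.5683 -0.0315] 0.0047
blade 0.08 [ 0.5657 -0.0367] [ 0.5793 -0.0332] 0.014
blade 0.1 [ 0.5629 -0.0378] [ 0.6012 -0.0365] 0.0383
blade 0.12 [ 0.5601 -0.039 ] [ 0.6231 -0.0398] 0.063
```

Comparing the two camera frames, taken 0.05 s apart, the vial is still rolling outward over the lip. I let it settle, then find it by triangulation, which needs no picture viewing.

```bash
python3 -m jog '[[0,0,0,0],[0,0,0,0],[0,0,0,0],[0,0,0,0],[0,0,0,0],[0,0,0,0],[0,0,0,0],[0,0,0,0]]'; cat >> m.py <<'E'
def blobs(im,box,lo=(5,190,60),hi=(14,255,235),amin=25):
    x0,y0,x1,y1=box; h=cv2.cvtColor(im[y0:y1,x0:x1],cv2.COLOR_BGR2HSV)
    m=cv2.morphologyEx(cv2.inRange(h,lo,hi),cv2.MORPH_OPEN,np.ones((3,3)))
    n,l,st,c=cv2.connectedComponentsWithStats(m); out=[]
    for i in range(1,n):
        if st[i,4]>=amin:
            r=cv2.minAreaRect(np.argwhere(l==i)[:,::-1].astype(np.float32)); out.append((round(c[i][0]+x0,1),round(c[i][1]+y0,1),int(st[i,4]),[round(k,1) for k in r[1]],round(r[2],1)))
    return out
E
python3 - <<'E'
from m import *
w=cv2.imread("pics/w1_raw.png")
hs=cv2.cvtColor(w,cv2.COLOR_BGR2HSV)
print("vial px",hs[275,251],hs[273,250],hs[237,235],"bench",hs[300,250],hs[280,300],hs[330,270],hs[190,300])
print(blobs(w,(70,140,460,345)))
a=get_image("top")["image"][:,:,::-1].copy();cv2.imwrite("pics/y1_raw.png",a);print(blobs(a,(70,140,460,345)))
b=get_image("scene")["image"][:,:,::-1].copy();cv2.imwrite("pics/y2_raw.png",b);print(blobs(b,(180,180,530,330)));
print(blobs(cv2.imread("pics/x1_raw.png"),(180,180,530,330)))
E
```

```text
time: 39.85
position: [0.5539, -0.203, 0.0836]
tool_rot: [2.308, 2.131, 0.0]
ft_force: [-0.1, -0.7, -1.6]
grip_width: 0.157
vial px [ 14 205 172] [ 14 203 170] [ 14 200 172] bench [ 14 157 122] [ 28 110  86] [ 28 110  95] [ 15 153 208]
[(np.float64(261.9), np.float64(141.8), 89, [5.0, 20.0], 90.0), (np.float64(235.2), np.float64(237.1), 213, [10.2, 20.7], 5.2), (np.float64(251.6), np.float64(276.5), 264, [12.0, 22.6], 5.7)]
[(np.float64(262.1), np.float64(141.7), 86, [4.0, 20.0], 90.0), (np.float64(235.3), np.float64(237.1), 212, [10.1, 20.7], 5.2)]
[]
[]
```

```bash
python3 - <<'E'
from m import *
def diff(p,q,box):
    a=cv2.imread(p).astype(int);b=cv2.imread(q).astype(int)
    m=(np.abs(a-b).sum(2)>60).astype(np.uint8);x0,y0,x1,y1=box;k=np.zeros_like(m);k[y0:y1,x0:x1]=m[y0:y1,x0:x1]
    n,l,st,c=cv2.connectedComponentsWithStats(cv2.morphologyEx(k,cv2.MORPH_OPEN,np.ones((2,2))));return [st[i].tolist() for i in range(1,n) if st[i,4]>15]
print("scene",diff("pics/x1_raw.png","pics/y2_raw.png",(0,0,640,480)))
print("top",diff("pics/w1_raw.png","pics/y1_raw.png",(0,0,640,480)))
x=cv2.cvtColor(cv2.imread("pics/x1_raw.png"),cv2.COLOR_BGR2HSV);print(x[238,359],x[255,381])
for n in("x1","y2"): print(n,blobs(cv2.imread(f"pics/{n}_raw.png"),(180,180,530,330),(0,150,30),(16,255,180)))
E
```

```text
scene [[320, 245, 12, 13, 141], [357, 244, 11, 12, 95]]
top [[244, 257, 17, 33, 428]]
[ 13 173 155] [ 12 154 156]
x1 [(np.float64(358.9), np.float64(236.7), 94, [11.0, 8.0], 90.0), (np.float64(375.6), np.float64(325.2), 242, [10.0, 30.0], 90.0)]
y2 [(np.float64(324.1), np.float64(249.7), 104, [11.0, 8.0], 90.0), (np.float64(376.3), np.float64(325.2), 250, [10.0, 30.0], 90.0)]
```

```bash
python3 -m jog '[[0,0,0,0],[0,0,0,0],[0,0,0,0],[0,0,0,0],[0,0,0,0],[0,0,0,0],[0,0,0,0],[0,0,0,0]]'; python3 - <<'E'
from m import *
b=get_image("scene")["image"][:,:,::-1].copy();cv2.imwrite("pics/z2_raw.png",b);print(blobs(b,(180,180,530,330),(0,150,30),(16,255,180)))
for z in(.013,.03,.055): print(z,ray(D["scene"],324.1,249.7,z), ray(D["scene"],358.9,236.7,.06))
a=cv2.imread("pics/y1_raw.png");
for z in (.013,.03,.055): print(proj(t,ray(D["scene"],324.1,249.7,z)), a[int(proj(t,ray(D["scene"],324.1,249.7,z))[1]),int(proj(t,ray(D["scene"],324.1,249.7,z))[0])])
E
```

```text
time: 40.95
position: [0.5539, -0.203, 0.0836]
tool_rot: [2.308, 2.131, 0.0]
ft_force: [0.3, 0.1, -1.5]
grip_width: 0.16
[(np.float64(324.0), np.float64(249.7), 103, [11.0, 8.0], 90.0), (np.float64(375.4), np.float64(325.2), 244, [10.0, 29.0], 90.0)]
0.013 [ 0.47143041 -0.09215848  0.013     ] [ 0.48561158 -0.013117    0.06      ]
0.03 [ 0.4907026  -0.09361913  0.03      ] [ 0.48561158 -0.013117    0.06      ]
0.055 [ 0.51904404 -0.09576714  0.055     ] [ 0.48561158 -0.013117    0.06      ]
(np.float64(296.64572372931013), np.float64(290.58809575020206)) [52 88 90]
(np.float64(297.4561536455967), np.float64(279.7663176076183)) [47 80 83]
(np.float64(298.6848623745728), np.float64(263.3592070116008)) [36 61 63]
```

The vial fell off at the mouth and lies at rest on the bench near (0.48, -0.09). The paddle is aligned with the middle lane, so I push that vial in first and then recover the fallen one.

```bash
python3 -m jog '[[1,5,0,0],[1,12,0,0],[2,18,0,0],[2,24,0,0],[2,30,0,0],[3,36,0,0],[3,40,0,0],[4,44,0,0]]';python3 -m jog '[[0,5,0,0],[1,10,0,0],[1,15,0,0],[2,20,0,0],[2,26,0,0],[3,32,0,0],[3,38,0,0],[4,44,0,0]]';python3 -m jog '[[0,7,0,0],[1,14,0,0],[1,21,0,0],[2,28,0,0],[2,35,0,0],[3,42,0,0],[3,49,0,0],[4,56,0,0]]';python3 -m jog '[[0,7,0,0],[1,14,0,0],[1,21,0,0],[2,28,0,0],[2,35,0,0],[3,42,0,0],[3,49,0,0],[4,56,0,0]]';cat >> m.py <<'E'
sx=np.array([.9968,-.0802]);sy=np.array([.0802,.9968]);S=np.array([.582,.152])
def st(tag=""):
    s=get_state();p=s["position"][:2]-S;R=cv2.Rodrigues(s["tool_rot"])[0]
    print(tag,"pos",s["position"].round(4),"in st",(p@sx).round(4),(p@sy).round(4),"jaw",np.degrees(np.arctan2(R[1,1],R[0,1])).round(1),"F",s["ft_force"].round(1),"j3",s["joint_positions"][2].round(2))
def insys(u,v,z):
    p=ray(t,u,v,z)[:2]-S; return (p@sx).round(4),(p@sy).round(4)
E
python3 - <<'E'
from m import *
st()
E
```

```text
time: 42.0
position: [0.5578, -0.1588, 0.0836]
tool_rot: [2.309, 2.131, -0.0]
ft_force: [0.1, -0.4, -1.2]
grip_width: 0.153
time: 43.0
position: [0.5619, -0.1146, 0.0836]
tool_rot: [2.308, 2.131, -0.0]
ft_force: [-0.1, 0.6, -0.5]
grip_width: 0.159
time: 44.0
position: [0.5659, -0.0585, 0.0836]
tool_rot: [2.308, 2.131, 0.0]
ft_force: [-0.3, 0.2, -1.2]
grip_width: 0.155
time: 45.0
position: [0.5699, -0.0026, 0.0836]
tool_rot: [2.308, 2.131, -0.0]
ft_force: [-0.0, -0.9, -1.3]
grip_width: 0.157
 pos [ 0.5699 -0.0026  0.0836] in st 0.0003 -0.155 jaw -4.6 F [-0.  -0.9 -1.3] j3 1.04
```

```bash
python3 -m jog '[[0,4,0,0],[1,8,0,0],[1,12,0,0],[1,16,0,0],[2,20,0,0],[2,24,0,0],[2,27,0,0],[2,29,0,0]]';python3 -m jog '[[0,1,0,0],[0,2,0,0],[0,3,0,0],[0,4,0,0],[0,5,0,0],[0,5,0,0],[0,5,0,0],[0,5,0,0]]';python3 - <<'E'
from m import *
st()
v=cv2.imread("pics/v1_raw.png");h=cv2.cvtColor(v,cv2.COLOR_BGR2HSV);print(h[270,122],h[262,122],"around",h[245,118],h[240,135])
a=get_image("top")["image"][:,:,::-1].copy();cv2.imwrite("pics/aa_raw.png",a)
for n,i in(("v1",v),("now",a)):
    B=blobs(i,(80,150,180,285),(5,90,60),(20,255,255),20);print(n,B,[insys(q[0],q[1],.06) for q in B])
E
```

```text
time: 46.0
position: [0.5719, 0.0262, 0.0836]
tool_rot: [2.308, 2.131, -0.0]
ft_force: [-0.7, 0.8, -1.6]
grip_width: 0.154
time: 47.0
position: [0.5719, 0.031, 0.0836]
tool_rot: [2.308, 2.131, 0.0]
ft_force: [-0.6, -0.5, -0.8]
grip_width: 0.157
 pos [0.5719 0.031  0.0836] in st -0.0004 -0.1215 jaw -4.6 F [-0.6 -0.5 -0.8] j3 1.03
[ 14 119 174] [ 14 120 163] around [ 35  10 155] [ 21  28 175]
v1 [(np.float64(82.4), np.float64(168.3), 248, [48.0, 7.0], 90.0), (np.float64(174.2), np.float64(156.2), 140, [13.0, 10.0], 90.0), (np.float64(122.5), np.float64(267.9), 197, [8.7, 24.0], 9.5)] [(np.float64(0.0977), np.float64(0.1604)), (np.float64(0.1359), np.float64(-0.0041)), (np.float64(-0.0789), np.float64(0.064))]
now [(np.float64(82.4), np.float64(168.3), 248, [48.0, 7.0], 90.0), (np.float64(128.5), np.float64(227.8), 208, [9.2, 22.9], 8.1)] [(np.float64(0.0977), np.float64(0.1604)), (np.float64(-0.0052), np.float64(0.0626))]
```

```bash
python3 -m jog '[[0,-2,0,0],[0,-5,0,0],[-1,-10,0,0],[-1,-15,0,0],[-2,-20,0,0],[-2,-25,0,0],[-2,-25,0,0],[-2,-25,0,0]]';cat >> m.py <<'E'
def look(fn):
    a=get_image("top")["image"][:,:,::-1].copy();cv2.imwrite(f"pics/{fn}_raw.png",a)
    B=[q for q in blobs(a,(95,180,180,285),(5,90,60),(20,255,255),20)];print([(q,insys(q[0],q[1],.06)) for q in B]); return a
E
python3 - <<'E'
from m import *
st();look("ab")
E
```

```text
time: 48.05
position: [0.5699, 0.0062, 0.0836]
tool_rot: [-2.308, -2.131, -0.0]
ft_force: [-0.7, 0.6, -1.4]
grip_width: 0.161
 pos [0.5699 0.0062 0.0836] in st -0.0004 -0.1463 jaw -4.6 F [-0.7  0.6 -1.4] j3 1.04
[((np.float64(128.2), np.float64(227.9), 186, [8.2, 22.8], 8.1), (np.float64(-0.0054), np.float64(0.0631)))]
```

The vial stays put when the blade withdraws, so the first one was most likely the announced knock. I set the paddle back on its mat.

```bash
python3 -m jog '[[-3,-35,0,0],[-6,-75,0,0],[-9,-115,0,0],[-12,-155,0,0],[-15,-195,0,0],[-18,-225,5,0],[-25,-255,15,0.04],[-45,-285,15,0.08]]';python3 -m jog '[[-20,-20,0,0.04],[-45,-40,0,0.04],[-58,-54,0,0.04],[-58,-54,0,0.04],[-58,-54,0,0.04],[-58,-54,0,0.04],[-58,-54,0,0.04],[-58,-54,0,0.04]]';python3 - <<'E'
from m import *
st();look("ac")
a=cv2.imread("pics/ac_raw.png");print(blobs(a,(180,140,460,345)))
E
```

```text
time: 49.1
position: [0.526, -0.2799, 0.0993]
tool_rot: [2.217, 2.223, 0.001]
ft_force: [-0.1, -0.2, -1.4]
grip_width: 0.156
time: 50.1
position: [0.4672, -0.3327, 0.0985]
tool_rot: [2.176, 2.266, -0.0]
ft_force: [0.1, 0.4, -1.7]
grip_width: 0.156
 pos [ 0.4672 -0.3327  0.0985] in st -0.0756 -0.4923 jaw 2.3 F [ 0.1  0.4 -1.7] j3 1.05
[((np.float64(128.4), np.float64(227.7), 159, [7.3, 21.8], 7.1), (np.float64(-0.005), np.float64(0.0628)))]
[(np.float64(261.5), np.float64(141.7), 80, [4.0, 18.0], 90.0), (np.float64(299.2), np.float64(282.9), 238, [12.3, 20.6], 6.7)]
```

```bash
python3 -m jog '[[0,0,-20,0],[0,0,-40,0],[0,0,-55,0],[0,0,-60,0],[0,0,-63,0],[0,0,-65,0],[0,0,-65,0],[0,0,-65,0]]';python3 -m jog '[[0,0,0,0],[0,0,0,0],[0,0,0,0],[0,0,0,0],[0,0,20,0],[0,0,50,0],[0,0,90,0],[0,0,90,0]]' 0;python3 - <<'E'
from m import *
st()
def ang(b): 
    return b
p=ray(t,299.2,282.9,.016); print("amber",p)
for im in("ac",):
    a=cv2.imread(f"pics/{im}_raw.png")
    g=cv2.cvtColor(a[255:300,280:320],cv2.COLOR_BGR2HSV)
    m=((g[...,1]<90)&(g[...,2]>120)).astype(np.uint8);n,l,s_,c=cv2.connectedComponentsWithStats(m);print([(s_[i].tolist(),(c[i]+[280,255]).round(1)) for i in range(1,n) if s_[i,4]>10])
E
```

```text
time: 51.15
position: [0.4672, -0.3331, 0.034]
tool_rot: [2.176, 2.265, 0.001]
ft_force: [0.5, 0.3, -1.4]
grip_width: 0.154
time: 52.15
position: [0.4688, -0.3349, 0.1278]
tool_rot: [2.172, 2.26, 0.004]
ft_force: [-0.0, 0.1, 0.1]
grip_width: 0.501
 pos [ 0.4688 -0.3349  0.1278] in st -0.0738 -0.4944 jaw 2.3 F [-0.   0.1  0.1] j3 1.08
amber [ 0.48578282 -0.09688366  0.016     ]
[([15, 9, 12, 9, 93], array([300.8, 267.8]))]
```

```bash
python3 -m jog '[[3,30,0,0.17],[7,65,0,0.35],[10,100,0,0.53],[14,135,0,0.71],[18,170,0,0.89],[22,200,0,1.07],[25,215,0,1.25],[26,225,0,1.43]]' 0.35 15;python3 -m jog '[[0,0,-20,0],[0,0,-50,0],[0,0,-70,0],[0,0,-70,0],[0,0,-70,0],[0,0,-70,0],[0,0,-70,0],[0,0,-70,0]]';python3 - <<'E'
from m import *
st()
print(ray(t,299.6,279.2,.016)); a,b=ray(t,299.2,282.9,.016),ray(t,300.8,267.8,.016);print(np.degrees(np.arctan2(*(b-a)[1::-1])))
b=get_image("scene")["image"][:,:,::-1].copy();cv2.imwrite("pics/ad_raw.png",b)
print(blobs(b,(180,180,530,300),(0,150,30),(16,255,180)))
E
```

```text
time: 53.15
position: [0.4927, -0.1069, 0.1235]
tool_rot: [-0.147, -3.138, -0.001]
ft_force: [0.2, -0.1, -0.2]
grip_width: 0.676
time: 54.15
position: [0.4931, -0.108, 0.0539]
tool_rot: [0.158, 3.137, 0.0]
ft_force: [-0.5, 0.3, -0.1]
grip_width: 0.675
 pos [ 0.4931 -0.108   0.0539] in st -0.0677 -0.2663 jaw 84.2 F [-0.5  0.3 -0.1] j3 0.82
[ 0.49277845 -0.0975873   0.016     ]
-5.621870818177023
[(np.float64(324.1), np.float64(249.7), 103, [11.0, 8.0], 90.0)]
```

```bash
python3 -m jog '[[0,0,-15,0],[0,0,-30,0],[0,0,-42,0],[0,0,-47,0],[0,0,-47,0],[0,0,-47,0],[0,0,-47,0],[0,0,-47,0]]'; python3 -m jog '[[0,0,0,0],[0,0,0,0],[0,0,0,0],[0,0,0,0],[0,0,0,0],[0,0,0,0],[0,0,0,0],[0,-10,20,0]]' -1 15
```

```text
time: 55.2
position: [0.4932, -0.1079, 0.0069]
tool_rot: [0.158, 3.137, 0.001]
ft_force: [-0.1, -1.2, -0.3]
grip_width: 0.675
time: 56.2
position: [0.4915, -0.1171, 0.0256]
tool_rot: [-0.156, -3.134, -0.0]
ft_force: [0.0, 0.3, 0.1]
grip_width: 0.289
```

```bash
python3 -m jog '[[0,0,40,0],[0,0,85,0],[2,30,90,0.02],[4,70,90,0.02],[6,110,90,0.02],[7,146,90,0.02],[7,146,75,0.02],[7,146,50,0.02]]';python3 -m jog '[[0,0,-12,0],[0,0,-18,0],[0,0,-22,0],[0,0,-22,0],[0,0,-22,0],[0,0,-22,0],[0,0,-22,0],[0,0,-22,0]]'; python3 - <<'E'
from m import *
st()
E
```

```text
time: 57.2
position: [0.5005, 0.0279, 0.0764]
tool_rot: [0.126, 3.137, 0.001]
ft_force: [0.1, -0.6, 0.3]
grip_width: 0.293
time: 58.2
position: [0.4999, 0.0281, 0.0547]
tool_rot: [0.127, 3.139, 0.0]
ft_force: [-0.7, -0.5, 0.0]
grip_width: 0.296
 pos [0.4999 0.0281 0.0547] in st -0.0719 -0.1301 jaw 85.4 F [-0.7 -0.5  0. ] j3 0.72
```

Lower 2 mm, release, and return to the paddle with the same moves as before.

```bash
python3 -m jog '[[0,0,-2,0],[0,0,-2,0],[0,0,-2,0],[0,0,-2,0],[0,0,-2,0],[0,0,-2,0],[0,0,-2,0],[0,0,-2,0]]';python3 -m jog '[[0,0,0,0],[0,0,0,0],[0,0,0,0],[0,0,0,0],[0,0,10,0],[0,0,40,0],[0,0,90,0],[0,-40,90,0]]' -0.3;python3 -m jog '[[0,-40,0,-0.15],[0,-90,0,-0.3],[-2,-140,0,-0.45],[-6,-190,0,-0.6],[-10,-240,0,-0.75],[-14,-280,0,-0.9],[-18,-310,0,-1.05],[-24,-320,0,-1.2]]' 0;python3 -m jog '[[-9,-1,0,-0.15],[-9,-1,0,-0.25],[-9,-1,-10,-0.25],[-9,-1,-10,-0.25],[-9,-1,-10,-0.25],[-9,-1,-10,-0.25],[-9,-1,-10,-0.25],[-9,-1,-10,-0.25]]';python3 - <<'E'
from m import *
st();look("ae")
a=cv2.imread("pics/ae_raw.png");print(blobs(a,(180,140,460,345)))
# paddle blade: compare with first image
f=cv2.imread("pics/top0_raw.png")
for i in(f,a):
    g=i[275:330,325:455];m=((g.min(2)>110)).astype(np.uint8);n,l,s_,c=cv2.connectedComponentsWithStats(m);print([(s_[k].tolist(),(c[k]+[325,275]).round(1)) for k in range(1,n) if s_[k,4]>40])
b=get_image("scene")["image"][:,:,::-1].copy();cv2.imwrite("pics/af_raw.png",b)
for i in(cv2.imread("pics/scene0_raw.png"),b):
    g=i[228:268,200:305];m=((g.min(2)>100)).astype(np.uint8);n,l,s_,c=cv2.connectedComponentsWithStats(m);print([(s_[k].tolist(),(c[k]+[200,228]).round(1)) for k in range(1,n) if s_[k,4]>40])
E
```

```text
time: 59.2
position: [0.4999, 0.028, 0.0526]
tool_rot: [0.127, 3.139, 0.0]
ft_force: [-0.1, -0.1, -1.4]
grip_width: 0.293
time: 60.2
position: [0.5033, -0.0092, 0.147]
tool_rot: [0.117, 3.132, 0.005]
ft_force: [-0.1, -1.1, -0.2]
grip_width: 0.352
time: 61.2
position: [0.4751, -0.3345, 0.1434]
tool_rot: [1.886, 2.511, -0.002]
ft_force: [1.2, -0.3, -0.5]
grip_width: 0.502
time: 62.2
position: [0.4669, -0.333, 0.1327]
tool_rot: [2.176, 2.265, 0.0]
ft_force: [-0.7, -0.2, -0.3]
grip_width: 0.504
 pos [ 0.4669 -0.333   0.1327] in st -0.0758 -0.4927 jaw 2.3 F [-0.7 -0.2 -0.3] j3 1.14
[((np.float64(128.4), np.float64(227.7), 160, [7.3, 21.8], 7.1), (np.float64(-0.005), np.float64(0.0628)))]
[(np.float64(262.0), np.float64(141.7), 83, [4.0, 20.0], 90.0), (np.float64(230.9), np.float64(277.7), 207, [10.1, 20.5], 5.7)]
[([9, 8, 108, 27, 1589], array([381.9, 294.9]))]
[([10, 9, 95, 26, 1404], array([378.7, 295.1]))]
[([11, 5, 86, 27, 1173], array([248.3, 248.7]))]
[([11, 5, 85, 27, 1145], array([247.4, 248.8]))]
```

The vial is back across the near lane, the other is still at the stop, and the paddle is where I left it. Grip it and push again.

```bash
python3 -m jog '[[0,0,-20,0],[0,0,-45,0],[0,0,-70,0],[0,0,-90,0],[0,0,-99,0],[0,0,-99,0],[0,0,-99,0],[0,0,-99,0]]';python3 -m jog '[[0,0,0,0],[0,0,0,0],[0,0,0,0],[0,0,0,0],[0,0,0,0],[0,0,0,0],[0,0,5,0],[0,0,30,0]]' -1 40; python3 -m jog '[[0,0,20,0],[0,0,40,-0.03],[2,30,40,-0.06],[6,60,40,-0.09],[10,90,40,-0.12],[14,120,40,-0.12],[16,137,32,-0.12],[16,137,22,-0.12]]';python3 - <<'E'
from m import *
st()
a=get_image("top")["image"][:,:,::-1].copy();cv2.imwrite("pics/ag_raw.png",a)
print(blobs(a,(180,140,460,345)))
g=a[250:310,245:300];m=((g.min(2)>130)).astype(np.uint8);n,l,s_,c=cv2.connectedComponentsWithStats(m);print([(s_[k].tolist(),(c[k]+[245,250]).round(1)) for k in range(1,n) if s_[k,4]>20])
E
```

```text
time: 63.3
position: [0.4675, -0.3333, 0.0344]
tool_rot: [2.175, 2.264, 0.001]
ft_force: [-0.0, 0.1, 0.5]
grip_width: 0.498
time: 64.3
position: [0.4657, -0.3322, 0.0627]
tool_rot: [-2.175, -2.263, 0.002]
ft_force: [0.2, 0.6, -0.4]
grip_width: 0.156
time: 65.3
position: [0.4834, -0.1948, 0.0851]
tool_rot: [-2.305, -2.134, -0.001]
ft_force: [-0.2, 0.1, -0.7]
grip_width: 0.157
 pos [ 0.4834 -0.1948  0.0851] in st -0.0705 -0.3536 jaw -4.4 F [-0.2  0.1 -0.7] j3 1.17
[(np.float64(262.5), np.float64(141.8), 81, [4.0, 18.0], 90.0), (np.float64(230.8), np.float64(277.9), 213, [10.2, 20.5], 5.7)]
[([0, 0, 8, 48, 264], array([247.5, 269.6])), ([14, 11, 41, 28, 689], array([278. , 276.7]))]
```

```bash
python3 -m jog '[[0,5,-1,0],[0,12,-1,0],[1,18,-1,0],[1,24,-1,0],[2,30,-1,0],[2,36,-1,0],[2,40,-1,0],[3,44,-1,0]]';python3 -m jog '[[0,5,0,0],[1,10,0,0],[1,15,0,0],[2,20,0,0],[2,26,0,0],[2,32,0,0],[3,38,0,0],[3,44,0,0]]';python3 -m jog '[[0,7,0,0],[1,14,0,0],[1,21,0,0],[2,28,0,0],[2,35,0,0],[3,42,0,0],[3,49,0,0],[4,56,0,0]]';python3 - <<'E'
from m import *
st()
E
```

```text
time: 66.35
position: [0.4859, -0.1517, 0.0846]
tool_rot: [2.308, 2.131, 0.0]
ft_force: [0.6, -0.1, -0.9]
grip_width: 0.157
time: 67.35
position: [0.489, -0.1075, 0.0846]
tool_rot: [2.308, 2.131, 0.0]
ft_force: [0.5, -0.5, -1.0]
grip_width: 0.158
time: 68.35
position: [0.4928, -0.0515, 0.0846]
tool_rot: [-2.308, -2.131, -0.0]
ft_force: [-0.3, -0.5, -1.6]
grip_width: 0.16
 pos [ 0.4928 -0.0515  0.0846] in st -0.0725 -0.21 jaw -4.6 F [-0.3 -0.5 -1.6] j3 1.17
```

```bash
python3 -m jog '[[0,7,0,0],[1,14,0,0],[1,21,0,0],[2,28,0,0],[2,35,0,0],[3,42,0,0],[3,49,0,0],[4,56,0,0]]'; python3 -m jog '[[0,4,0,0],[1,8,0,0],[1,12,0,0],[1,16,0,0],[2,20,0,0],[2,24,0,0],[2,27,0,0],[2,30,0,0]]';python3 -m jog '[[0,1,0,0],[0,2,0,0],[0,3,0,0],[0,3,0,0],[0,3,0,0],[0,3,0,0],[0,3,0,0],[0,3,0,0]]';python3 - <<'E'
from m import *
st();look("ah")
E
```

```text
time: 69.35
position: [0.4969, 0.0045, 0.0846]
tool_rot: [-2.308, -2.131, -0.0]
ft_force: [-0.0, 0.0, -0.6]
grip_width: 0.16
time: 70.35
position: [0.4988, 0.0342, 0.0846]
tool_rot: [2.308, 2.131, -0.0]
ft_force: [-0.3, 0.6, -1.9]
grip_width: 0.158
time: 71.35
position: [0.4989, 0.037, 0.0846]
tool_rot: [2.308, 2.131, -0.0]
ft_force: [-0.3, 0.1, -0.5]
grip_width: 0.16
 pos [0.4989 0.037  0.0846] in st -0.0736 -0.1213 jaw -4.6 F [-0.3  0.1 -0.5] j3 1.14
[((np.float64(128.2), np.float64(228.0), 185, [8.2, 22.7], 7.6), (np.float64(-0.0056), np.float64(0.0631))), ((np.float64(122.6), np.float64(268.3), 186, [8.6, 23.2], 8.1), (np.float64(-0.0796), np.float64(0.0638)))]
```

Both vials measure y ≈ 63–64 mm. I withdraw slowly and check again.

```bash
python3 -m jog '[[0,-2,0,0],[0,-5,0,0],[-1,-10,0,0],[-1,-15,0,0],[-2,-20,0,0],[-2,-25,0,0],[-2,-25,0,0],[-2,-25,0,0]]';python3 - <<'E'
from m import *
look("ai")
E
python3 -m jog '[[-3,-30,0,0],[-6,-65,0,0],[-9,-100,0,0],[-12,-135,0,0],[-15,-170,0,0],[-17,-200,0,0],[-18,-225,0,0],[-18,-225,0,0]]';python3 - <<'E'
from m import *
st();look("aj")
E
```

```text
time: 72.4
position: [0.4969, 0.0121, 0.0846]
tool_rot: [2.308, 2.131, 0.0]
ft_force: [-0.5, -0.2, -0.9]
grip_width: 0.157
[((np.float64(128.4), np.float64(227.8), 176, [7.7, 22.6], 7.6), (np.float64(-0.0052), np.float64(0.0628))), ((np.float64(122.5), np.float64(268.2), 184, [8.5, 23.3], 9.5), (np.float64(-0.0794), np.float64(0.064)))]
time: 73.45
position: [0.4784, -0.2151, 0.0847]
tool_rot: [2.311, 2.126, -0.002]
ft_force: [1.0, 1.6, -1.1]
grip_width: 0.156
 pos [ 0.4784 -0.2151  0.0847] in st -0.0738 -0.3743 jaw -4.8 F [ 1.   1.6 -1.1] j3 1.14
[((np.float64(128.4), np.float64(227.7), 163, [7.5, 21.9], 7.6), (np.float64(-0.005), np.float64(0.0628))), ((np.float64(122.6), np.float64(268.2), 177, [8.2, 23.2], 9.5), (np.float64(-0.0794), np.float64(0.0638)))]
```

```bash
python3 -m jog '[[0,-20,15,0],[-2,-45,15,0.03],[-5,-75,15,0.06],[-9,-105,15,0.1],[-12,-120,15,0.12],[-12,-120,15,0.12],[-12,-120,15,0.12],[-12,-120,15,0.12]]';python3 -m jog '[[0,0,-20,0],[0,0,-40,0],[0,0,-55,0],[0,0,-60,0],[0,0,-63,0],[0,0,-65,0],[0,0,-65,0],[0,0,-65,0]]';python3 - <<'E'
from m import *
st()
E
```

```text
time: 74.5
position: [0.4677, -0.3313, 0.0994]
tool_rot: [-2.174, -2.267, -0.001]
ft_force: [-0.1, -0.6, -0.7]
grip_width: 0.158
time: 75.5
position: [0.4671, -0.3331, 0.035]
tool_rot: [2.176, 2.265, 0.001]
ft_force: [-0.8, 0.2, -1.4]
grip_width: 0.159
 pos [ 0.4671 -0.3331  0.035 ] in st -0.0756 -0.4928 jaw 2.3 F [-0.8  0.2 -1.4] j3 0.99
```

```bash
python3 -m jog '[[0,0,0,0],[0,0,0,0],[0,0,0,0],[0,0,0,0],[0,0,20,0],[0,0,60,0],[0,0,110,0],[0,10,160,0]]' 0;python3 - <<'E'
from m import *
st()
P=[ray(t,70+u/2.6,140+v/2.6,.337) for u,v in((57,30),(28,245))];print(P,np.mean(P,0))
look("ak")
E
```

```text
time: 76.5
position: [0.4664, -0.3241, 0.1975]
tool_rot: [2.178, 2.262, -0.0]
ft_force: [1.2, -0.4, 0.4]
grip_width: 0.504
 pos [ 0.4664 -0.3241  0.1975] in st -0.0771 -0.4838 jaw 2.2 F [ 1.2 -0.4  0.4] j3 1.15
[array([0.6461549 , 0.19194054, 0.337     ]), array([0.52980499, 0.20064532, 0.337     ])] [0.58797995 0.19629293 0.337     ]
[((np.float64(128.4), np.float64(227.8), 160, [7.4, 21.8], 7.1), (np.float64(-0.0052), np.float64(0.0628))), ((np.float64(122.6), np.float64(268.2), 176, [8.2, 23.2], 9.5), (np.float64(-0.0794), np.float64(0.0638)))]
```

```bash
python3 -m jog '[[5,20,50,0.17],[15,50,100,0.34],[25,90,150,0.51],[35,135,190,0.68],[46,185,190,0.85],[57,235,190,1.02],[68,285,190,1.19],[79,335,190,1.36]]';python3 -m jog '[[11,45,0,0.09],[22,90,0,0.09],[33,135,0,0.09],[43,175,0,0.09],[43,186,0,0.09],[43,186,0,0.09],[43,186,0,0.09],[43,186,0,0.09]]';python3 - <<'E'
from m import *
st()
E
```

```text
time: 77.55
position: [0.5459, 0.0128, 0.3858]
tool_rot: [0.261, 3.129, 0.002]
ft_force: [0.3, -0.4, -0.1]
grip_width: 0.5
time: 78.55
position: [0.589, 0.1961, 0.3853]
tool_rot: [0.131, 3.138, 0.001]
ft_force: [0.2, -0.9, 0.2]
grip_width: 0.502
 pos [0.589  0.1961 0.3853] in st 0.0034 0.0445 jaw 85.2 F [ 0.2 -0.9  0.2] j3 0.76
```

```bash
python3 -m jog '[[0,0,-20,0],[0,0,-40,0],[0,0,-58,0],[0,0,-68,0],[0,0,-72,0],[0,0,-72,0],[0,0,-72,0],[0,0,-72,0]]';python3 -m jog '[[0,0,0,0],[0,0,0,0],[0,0,0,0],[0,0,0,0],[0,0,0,0],[0,0,0,0],[0,0,0,0],[0,0,0,0]]' -1 20;python3 - <<'E'
from m import *
st()
E
```

```text
time: 79.55
position: [0.5891, 0.1981, 0.3131]
tool_rot: [0.127, 3.138, 0.001]
ft_force: [0.2, -0.6, -0.3]
grip_width: 0.501
time: 80.55
position: [0.5889, 0.1984, 0.3128]
tool_rot: [0.126, 3.139, 0.001]
ft_force: [-0.5, 2.8, 0.5]
grip_width: 0.129
 pos [0.5889 0.1984 0.3128] in st 0.0031 0.0468 jaw 85.4 F [-0.5  2.8  0.5] j3 0.75
```

```bash
python3 -m jog '[[-2,-20,4,0],[-3,-41,5,0],[-5,-62,4,0],[-7,-82,2,0],[-8,-103,-3,0],[-10,-122,-10,0],[-11,-141,-19,0],[-13,-159,-29,0]]';python3 -m jog '[[-1,-17,-12,0],[-2,-32,-26,0],[-3,-46,-42,0],[-4,-58,-58,0],[-5,-69,-76,0],[-6,-78,-95,0],[-6,-85,-115,0],[-7,-90,-135,0]]';python3 -m jog '[[0,-1,-10,0],[0,-2,-20,0],[0,-3,-31,0],[0,-3,-41,0],[0,-2,-51,0],[0,-2,-60,0],[0,-2,-62,0],[0,-2,-62,0]]';python3 - <<'E'
from m import *
st()
E
```

```text
time: 81.55
position: [0.5753, 0.0374, 0.2822]
tool_rot: [-0.128, -3.138, 0.001]
ft_force: [-1.1, 2.5, -3.9]
grip_width: 0.131
time: 82.55
position: [0.5683, -0.0515, 0.1467]
tool_rot: [-0.127, -3.138, 0.0]
ft_force: [-3.5, 2.2, -2.1]
grip_width: 0.129
time: 83.55
position: [0.5694, -0.0531, 0.0891]
tool_rot: [0.126, 3.139, 0.002]
ft_force: [-11.3, 0.1, 15.2]
grip_width: 0.124
 pos [ 0.5694 -0.0531  0.0891] in st 0.0039 -0.2055 jaw 85.4 F [-11.3   0.1  15.2] j3 0.83
```

```bash
python3 -m jog '[[0,0,3,0],[0,0,3,0],[0,0,3,0],[0,0,3,0],[0,0,20,0],[0,0,50,0],[0,0,90,0],[0,0,110,0]]' -0.4;python3 - <<'E'
from m import *
st();look("al")
a=cv2.imread("pics/al_raw.png");cv2.imwrite("pics/am.png",cv2.resize(a[135:355,60:460],(800,440),interpolation=cv2.INTER_CUBIC))
E
```

```text
time: 84.55
position: [0.5701, -0.0534, 0.1997]
tool_rot: [0.127, 3.135, 0.001]
ft_force: [0.2, 0.3, -0.8]
grip_width: 0.3
 pos [ 0.5701 -0.0534  0.1997] in st 0.0047 -0.2057 jaw 85.4 F [ 0.2  0.3 -0.8] j3 0.87
[((np.float64(127.8), np.float64(228.0), 216, [9.5, 22.9], 8.1), (np.float64(-0.0056), np.float64(0.0638))), ((np.float64(122.1), np.float64(268.0), 215, [9.8, 23.8], 8.1), (np.float64(-0.0791), np.float64(0.0647)))]
```

```bash
python3 -m jog '[[-18,30,0,0],[-36,62,0,0],[-54,94,0,0],[-72,126,0,0],[-90,158,0,0],[-108,190,0,0],[-124,216,0,0],[-139,238,0,0]]' -1 20;python3 -m jog '[[0,0,-20,0],[0,0,-45,0],[0,0,-65,0],[0,0,-80,0],[0,0,-90,0],[0,0,-95,0],[0,0,-95,0],[0,0,-95,0]]';python3 - <<'E'
from m import *
st()
E
```

```text
time: 85.6
position: [0.4287, 0.186, 0.1959]
tool_rot: [-0.125, -3.138, 0.001]
ft_force: [0.3, -0.3, -0.4]
grip_width: 0.003
time: 86.6
position: [0.4303, 0.1853, 0.1021]
tool_rot: [0.127, 3.138, 0.001]
ft_force: [-0.2, -0.7, -0.3]
grip_width: 0.004
 pos [0.4303 0.1853 0.1021] in st -0.1539 0.021 jaw 85.4 F [-0.2 -0.7 -0.3] j3 0.63
```

View pics/am.png

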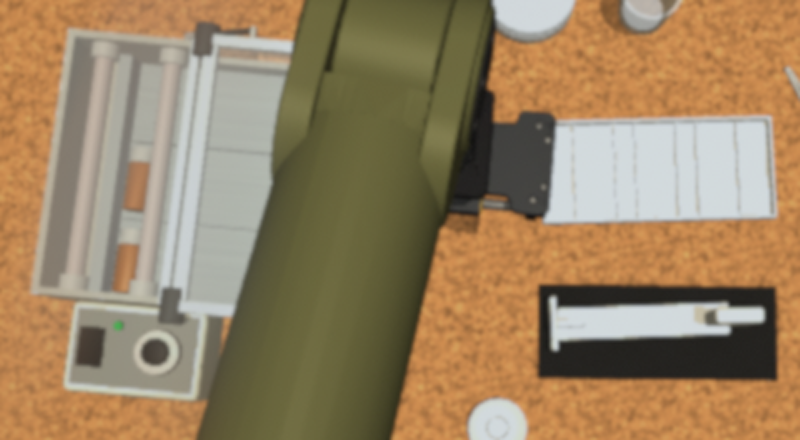

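The picture shows the hood shut, both vials against the stop at (137,185) and (125,265), and the paddle on its mat. Now I press the button at (155,352).

```bash
python3 -m jog '[[1,-1,-2,0],[1,-1,-4,0],[1,-1,-6,0],[1,-1,-8,0],[1,-1,-10,0],[1,-1,-12,0],[1,-1,-13,0],[1,-1,-13,0]]'; python3 - <<'E'
from m import *
st()
E
```

```text
time: 87.6
position: [0.4316, 0.1846, 0.0953]
tool_rot: [-0.127, -3.136, -0.005]
ft_force: [-18.1, -8.6, 55.4]
grip_width: 0.005
 pos [0.4316 0.1846 0.0953] in st -0.1525 0.0205 jaw 85.3 F [-18.1  -8.6  55.4] j3 0.64
```

```bash
python3 -m jog '[[0,0,4,0],[0,0,6,0],[0,0,8,0],[0,0,10,0],[0,0,12,0],[0,0,12,0],[0,0,12,0],[0,0,12,0]]'; for i in 1 2 3 4; do python3 -m jog '[[0,0,-0.3,0],[0,0,-0.6,0],[0,0,-0.9,0],[0,0,-1.2,0],[0,0,-1.5,0],[0,0,-1.5,0],[0,0,-1.5,0],[0,0,-1.5,0]]' | grep -E 'pos|ft'; done
```

```text
time: 88.6
position: [0.4309, 0.1838, 0.1004]
tool_rot: [0.127, 3.139, -0.0]
ft_force: [1.5, -0.3, 2.0]
grip_width: 0.006
position: [0.4309, 0.1839, 0.0991]
ft_force: [0.9, -1.3, 2.4]
position: [0.4309, 0.1839, 0.0976]
ft_force: [1.5, -3.4, 3.4]
position: [0.4309, 0.1839, 0.0964]
ft_force: [-0.8, -3.2, 6.8]
position: [0.431, 0.1839, 0.0962]
ft_force: [-3.9, -4.9, 16.5]
```

The force shows a spring signature: 2 → 3.4 N over 3 mm, then a hard stop at z ≈ 0.096. That means the button bottomed with the hood shut. Retract and run the final checks.

```bash
python3 -m jog '[[0,0,10,0],[0,0,30,0],[0,0,60,0],[0,0,100,0],[0,0,110,0],[-10,40,110,0],[-30,90,110,0],[-50,140,110,0]]'; python3 - <<'E'
from m import *
st();a=look("an");f=cv2.imread("pics/top0_raw.png")
def d(x0,y0,x1,y1): return np.abs(a[y0:y1,x0:x1].astype(int)-f[y0:y1,x0:x1]).mean().round(1)
print("handle/mouth diff",d(235,150,285,300),"control",d(300,340,330,360),"mat",d(325,275,455,330),"stopper",d(200,315,245,365),"dish/beaker",d(240,95,405,160),"pens",d(450,165,500,300))
g=a[275:330,325:455];m=((g.min(2)>110)).astype(np.uint8);n,l,s_,c=cv2.connectedComponentsWithStats(m);print([(s_[k].tolist(),(c[k]+[325,275]).round(1)) for k in range(1,n) if s_[k,4]>40])
E
```

```text
time: 93.6
position: [0.3791, 0.3254, 0.2034]
tool_rot: [-0.127, -3.137, 0.001]
ft_force: [0.1, -0.0, -0.7]
grip_width: 0.006
 pos [0.3791 0.3254 0.2034] in st -0.2161 0.1566 jaw 85.4 F [ 0.1 -0.  -0.7] j3 0.47
[((np.float64(127.8), np.float64(227.9), 217, [9.5, 22.9], 8.1), (np.float64(-0.0055), np.float64(0.0638))), ((np.float64(122.2), np.float64(268.0), 217, [9.9, 23.8], 9.5), (np.float64(-0.0791), np.float64(0.0646)))]
handle/mouth diff 0.4 control 0.4 mat 1.4 stopper 0.4 dish/beaker 0.4 pens 0.4
[([10, 8, 107, 27, 1578], array([382.2, 295. ]))]
```

```bash
python3 -c "
from bench import *
print(close_job())"
```

```text
the job is handed in; nothing more can be done
None
```

I loaded both vials into the steriliser; the tray held only two. The hood is shut, the start button was pressed with the hood shut, and the job is handed in at about 94 s. No verdict was reported.

**Last checks, all from the top camera by code:**
- **Vials:** both lie at about y = 64–65 mm in the steriliser frame, where 65 mm means touching the stop. They are in the middle lane and the near (-72 mm) lane.
- **Hood and bystanders:** the hood's handle and mouth region, and the bystander areas I compared, match the first picture. The bottle was only partly inside the compared area.
- **Paddle:** it stands on its mat, about 14 mm from the mat's middle.

**What went wrong or disagreed:**
- **Vial rolled back out:** the first vial I pushed in rolled out again and fell onto the bench as I withdrew the paddle. I took this for the announced knock, but I did not see the cause. I picked it up, laid it back in its lane and pushed it in again, withdrawing more slowly.
- **Hard button press:** my first press peaked at about 55 N on the wrist, because the button stands taller than I assumed. Repeating it in small steps showed the spring and then the hard stop.
- **Not measured:** I had no direct reading of the hood angle or the button travel; both are inferred from the pictures and the forces.

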